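# Set up the next specimen at focus height

## Robot

A 6-joint arm with a two-finger parallel gripper is mounted at the origin on the work surface. World frame = base frame: x ahead of the robot, y to its left, z up, the work surface at z = 0. Lengths are in m, angles in rad, forces in N, time in s.
With the tool pointing down it reaches from about 0.325 to 0.85 m from the base axis. Payload 15.5 kg.
Tool frame: the origin (TCP) lies on the centre line of the jaws, within the pads' length; the fingertips stand 22 mm ahead of it and the grasp point (between the pads) lies 3 mm ahead of it; z points along the fingers, y is the line along which they close (so a half turn about z gives the same grasp; the last joint's range is limited). The gripper opens to 91 mm and grips with 3 to 60 N. Pads are 32 mm wide; open, the fingers measure 118 mm over their backs; the gripper's body (76 mm by 178 mm) begins 60 mm behind the grasp point.
Start: joints at [-1.204, 0.494, 1.345, -0, 1.302, -0.096], TCP at [0.279, -0.559, 0.236] pointing down, gripper open.
Joint ranges: [-2.91, 2.91], [-0.82, 2.16], [0.22, 2.67], [-1.22, 4.37], [0.12, 2.79], [-3.08, 3.08]. Speed limits (rad/s): [1.89, 1.89, 2.57, 3.01, 3.01, 3.01].

## Interface

Orientations are given as a rotation vector (axis times angle).
In Python, from rig import env, imaging, order gives the robot as it stands. The module is installed in compiled form; this text tells all that it offers.
- The arm moves only by the shell command python3 -m inch 'ROWS' [FORCE]. ROWS is JSON, a list of rows, each an object of numbers: "dx", "dy", "dz": the shift along the tool's x, y, z in m; "rx", "ry", "rz": the turn, a rotation vector about the tool's x, y, z in units of 5 degrees (1.0 is 5 degrees); "fingers": the opening, from -1 (shut) to 1 (fully open). A call has 1 to 20 rows; each row shifts and turns the commanded pose from where the row before left it, along the tool's axes as they then stand; what a row does not reach is not made up. A row lasts 1/8 s, in which the tool goes at most 62.5 mm and 10.7 degrees, less where a joint would pass 70% of its speed; a pose out of reach is approached as far as the arm can. A call is refused whole if a number of a shift passes 0.0625 or a number of a turn 1, either way. A call with a gripper value outside its range is refused whole. The fingers move at their own pace and stop on an object; FORCE is the grip in N (left out, the last holds). Time passes only in rows, so rows that do not move let the fingers close. It gives the time, the measured TCP pose, the force, the opening and the grip force at its end, in the units of the state.
- env.get_state(): the state, without advancing time (a new reading comes with each control period).
- imaging.grab_frame(name): name is "side" or "top" or "wrist"; returns the picture (384x512x3 uint8, red, green, blue); there is no depth.
- imaging.camera_model(name): a dict with "mtx" (3x3 intrinsics, pixels), "origin" and "rotation" of the camera in the world. Camera axes: x right, y up, looking along -z (the intrinsics and any distortion apply to the point x, -y, -z); pixel columns grow to the right and rows downward; lengths in m; the calibration is good to about 2 mm. A picture is of the moment at which its call begins: read the wrist's pose just before it. camera_model takes no time and is no camera call; for the wrist camera it gives the pose at the moment of the call.
- order.hand_in(): hands the job in; it is judged then, once.
The state is a dict: "time": time; "qpos": joint angles; "joint_vel": joint speeds; "tau": joint torques, N m; "eef_pos": TCP position; "tcp_rot": TCP orientation; "ft_force": force on the tool from outside, world axes, zero at the start; "moment": the same for the moment, N m; "grip_width": finger opening in m; "grasp_force": force on a finger pad.
Only numpy, scipy, OpenCV 4.12 (cv2) and the standard library are available. Lean on these libraries where they do the work, as an engineer would, in place of code of your own. Each camera call takes 0.05 s, during which the arm holds its last target. There are 200 camera calls.

## Task

Change over the specimen for the microscope: put the measured red mount upright in the white tray, flip the yellow stop flag down across the channel, and then push the carrier fully home against it. Stack spacers from the mat on the outline in the middle of the carrier and stand the new black mount on top, polished face up, choosing the spacers so that this face comes level with the red gauge mark. Leave the stop down and the carrier against it, keep the spare spacers on the mat, and do not knock the other things on the bench away.

Things in the scene. Friction and masses are not known exactly. Their poses are not given: they have to be found in the camera images.
- mark (a point): Inner tip of the red pointer blade of the height gauge (14 mm column with black clamp by the base's far, +x, fence, beside the middle of the carrier's place at the stop). The blade's upper edge is the mark: 99 mm above the bench, 72 mm above the carrier's top. The tip is 34 mm to +x of the channel's centre line, 11 mm clear of a centred spacer; the column rises 17 mm above it. Axes: the base's.
- stop (a point): Point on the dark steel setting-up base (fixed; deck 170 x 300 x 12 mm) on the channel's centre line, where the carrier's leading end meets the lowered flag. Axes: y along the channel (push towards -y), x across (+x away from robot), z up. Aluminium fences 10 mm high, 12 wide leave a channel 93 mm wide, open above and at the +y end; deck runs 275 mm to +y, 25 mm to -y.
- hinge (a point): Hinge pin of the stop flag, in aluminium lugs on the near (-x) side of the base: 64 mm to -x of the channel's centre line, 5 mm to -y of the stop plane, 22 mm above the bench. The pin runs along the base's y.
- flag (a joint): Angle (rad) of the yellow stop flag, a 10 x 10 mm bar reaching 118 mm from its pin, tip red. 0: leaning 15 degrees back from upright towards the robot (-x); grows as it swings over towards +x; 1.83: fully down, flat across the channel, its top 26 mm above the bench (1 mm below the carrier's top). Starts nearly upright. Stiff hinge: stays where left, moves with about 1 N at the tip.
- flag_tip (a point): End of the stop flag's red tip, 118 mm from the hinge pin.
- carrier: Loose flat aluminium plate, 90 (x) x 110 (y) x 15 mm, 0.4 to 0.65 kg, in the channel with 1.5 mm play each side; a black 50 mm square outline in the middle of its top shows where the stack goes. Origin: centre of underside. Starts 90 to 125 mm short of the stop; slides along y when its end face is pushed (a few newtons). At the stop its origin is 55 mm to +y of point stop.
- measured: The mount already measured: red resin cylinder 32 mm across, 20 mm high, standing on the carrier at the start. Origin: centre of its underside.
- tray_floor (a point): Centre of the inner floor of the white tray for measured mounts (fixed; 110 (x) x 130 (y) mm outside, walls 4 mm thick and 22 mm high, floor 4 mm thick). Axes along its sides.
- mat: Green rubber mat, 250 (x) x 330 (y) x 3 mm, fixed to the bench at the robot's right; spacers and the new mount lie on it. Origin: centre of its underside.
- thick1: Thick spacer: blue square plate 45 x 45 x 16 mm, 85 g, lying flat on the mat. Origin: centre of its underside. Two or three of the three are there.
- thick2: Thick spacer: blue square plate 45 x 45 x 16 mm, 85 g, lying flat on the mat. Origin: centre of its underside. Two or three of the three are there.
- thick3: Thick spacer: blue square plate 45 x 45 x 16 mm, 85 g, lying flat on the mat. Origin: centre of its underside. Two or three of the three are there.
- thin1: Thin spacer: orange square plate 45 x 45 x 8 mm, 43 g, lying flat on the mat. Origin: centre of its underside. Three or four of the four are there.
- thin2: Thin spacer: orange square plate 45 x 45 x 8 mm, 43 g, lying flat on the mat. Origin: centre of its underside. Three or four of the four are there.
- thin3: Thin spacer: orange square plate 45 x 45 x 8 mm, 43 g, lying flat on the mat. Origin: centre of its underside. Three or four of the four are there.
- thin4: Thin spacer: orange square plate 45 x 45 x 8 mm, 43 g, lying flat on the mat. Origin: centre of its underside. Three or four of the four are there.
- mount16: New specimen mount, 16 mm high: black resin cylinder 32 mm across, polished steel section in its upper face, standing on the mat. Origin: centre of its underside. Just one of the three heights (16, 24, 32) is there.
- mount24: New specimen mount, 24 mm high: black resin cylinder 32 mm across, polished steel section in its upper face, standing on the mat. Origin: centre of its underside. Just one of the three heights (16, 24, 32) is there.
- mount32: New specimen mount, 32 mm high: black resin cylinder 32 mm across, polished steel section in its upper face, standing on the mat. Origin: centre of its underside. Just one of the three heights (16, 24, 32) is there.
- jar: Bystander: small closed glass jar, 44 mm across, 60 mm high. Origin: centre of its underside.
- dropper: Bystander: amber bottle, 36 mm across, 85 mm high. Origin: centre of its underside.
- loupe: Bystander: black loupe, 38 mm across, 32 mm high. Origin: centre of its underside.
- slide_box: Bystander: blue slide box, 30 x 82 x 30 mm. Origin: centre of its underside.
- screwdriver: Bystander: screwdriver 150 mm long lying on the bench. Origin: under its middle.
There are look-alikes about, which are no part of the job. What is shaped like the carrier but blue is not meant.

How it is judged:
On the way, in this order (a step that is already met when the one before it is completed fails the run):
1. the stop flag is fully down across the channel, the carrier not yet at it (value of joint flag above 1.76 rad and y of carrier in the frame of stop above 0.07 m), for 0.2 s.
2. the carrier has been pushed home against the lowered flag (value of joint flag above 1.76 rad and y of carrier in the frame of stop between 0.052 and 0.058 m), for 0.2 s.
At the end, for the whole second after the job is handed in: Flag down (over 1.76 rad), carrier within 3 mm of it; new mount at rest, upright (0.06 rad), within 12 mm of carrier middle, face within 3 mm of mark height; red mount upright on tray floor; each spacer within 12 mm of carrier middle or on the mat (middle at most 10 mm outside its edge) (all of step 2 and z of mount16 in the frame of mark between -0.019 and -0.013 m and horizontal distance between each of mount16, mount24, mount32 and carrier below 0.012 m and angle between each of mount16, mount24, mount32's own z axis and vertical below 0.06 rad and linear speed of each of mount16, mount24, mount32, measured below 0.02 m/s and z of mount24 in the frame of mark between -0.027 and -0.021 m and z of mount32 in the frame of mark between -0.035 and -0.029 m and z of measured in the frame of tray_floor between -0.004 and 0.01 m and angle between measured's own z axis and vertical below 0.15 rad and x of measured in the frame of tray_floor between -0.055 and 0.055 m and y of measured in the frame of tray_floor between -0.065 and 0.065 m and (horizontal distance between thick1 and carrier below 0.012 m or (x of thick1 in the frame of mat between -0.135 and 0.135 m and y of thick1 in the frame of mat between -0.175 and 0.175 m and height (world z) of thick1 below 0.03 m)) and (horizontal distance between thick2 and carrier below 0.012 m or (x of thick2 in the frame of mat between -0.135 and 0.135 m and y of thick2 in the frame of mat between -0.175 and 0.175 m and height (world z) of thick2 below 0.03 m)) and (horizontal distance between thick3 and carrier below 0.012 m or (x of thick3 in the frame of mat between -0.135 and 0.135 m and y of thick3 in the frame of mat between -0.175 and 0.175 m and height (world z) of thick3 below 0.03 m)) and (horizontal distance between thin1 and carrier below 0.012 m or (x of thin1 in the frame of mat between -0.135 and 0.135 m and y of thin1 in the frame of mat between -0.175 and 0.175 m and height (world z) of thin1 below 0.03 m)) and (horizontal distance between thin2 and carrier below 0.012 m or (x of thin2 in the frame of mat between -0.135 and 0.135 m and y of thin2 in the frame of mat between -0.175 and 0.175 m and height (world z) of thin2 below 0.03 m)) and (horizontal distance between thin3 and carrier below 0.012 m or (x of thin3 in the frame of mat between -0.135 and 0.135 m and y of thin3 in the frame of mat between -0.175 and 0.175 m and height (world z) of thin3 below 0.03 m)) and (horizontal distance between thin4 and carrier below 0.012 m or (x of thin4 in the frame of mat between -0.135 and 0.135 m and y of thin4 in the frame of mat between -0.175 and 0.175 m and height (world z) of thin4 below 0.03 m))); the robot touches nothing.
It fails at once if the jar is knocked away (more than 30 mm) (distance of jar from where it was at the start of the episode above 0.03 m).
It fails at once if the dropper is knocked away (more than 30 mm) (distance of dropper from where it was at the start of the episode above 0.03 m).
It fails at once if the loupe is knocked away (more than 30 mm) (distance of loupe from where it was at the start of the episode above 0.03 m).
It fails at once if the slide box is knocked away (more than 30 mm) (distance of slide_box from where it was at the start of the episode above 0.03 m).
It fails at once if the screwdriver is knocked away (more than 30 mm) (distance of screwdriver from where it was at the start of the episode above 0.03 m).
Of thick1, thick2, thick3 only 2 to 3 are there at a start; the rules pass over those that are not, and their reading is None.
Of thin1, thin2, thin3, thin4 only 3 to 4 are there at a start; the rules pass over those that are not, and their reading is None.
Of mount16, mount24, mount32 only 1 to 1 are there at a start; the rules pass over those that are not, and their reading is None.
At some moment in a run one of measured, mount16, mount24, mount32 may be knocked a few centimetres aside while the robot is not near it.
Once in a run the grip may slacken for a moment while it holds something.
It also fails if it takes over 210 s, if anything falls off the work surface, if the arm or the gripper's body presses on something with over 40 N, if the wrist force passes 120 N, or if a joint passes its speed limit or range.

## Working session

There is one attempt and no reset: what is moved stays moved. The work goes in short steps, Python scripts to look and compute and a shell command to move; the robot and the scene stay as the last step left them, time stands still between calls to the robot, and variables do not carry over. Pictures are saved under pics/ and viewed, at most 14 in all, crops included, and the job is handed in when it is done.

```bash
mkdir -p pics; python3 - <<'E'
from rig import env, imaging
import cv2
for n in ("top","side"):
    im=imaging.grab_frame(n); cv2.imwrite(f"pics/{n}0.png",cv2.resize(im[...,::-1],(800,600),interpolation=cv2.INTER_CUBIC))
    cv2.imwrite(f"{n}0_raw.png",im[...,::-1])
    print(n,imaging.camera_model(n))
print(env.get_state())
E
```

```text
top {'mtx': array([[369.08783311,   0.        , 254.90267574],
       [  0.        , 369.08783311, 187.37009325],
       [  0.        ,   0.        ,   1.        ]]), 'origin': array([0.4077295 , 0.03061919, 0.95101173]), 'rotation': array([ 0.08733876, -0.09610409, -1.56133156])}
side {'mtx': array([[379.06293126,   0.        , 255.55723461],
       [  0.        , 379.06293126, 187.77781277],
       [  0.        ,   0.        ,   1.        ]]), 'origin': array([0.27371004, 0.68911363, 0.61778125]), 'rotation': array([ 0.22952083, -1.29004088, -2.51394225])}
{'time': 0.1, 'qpos': array([-1.20352639e+00,  4.94167077e-01,  1.34603633e+00,  2.65968416e-05,
        1.30246029e+00, -9.55033495e-02]), 'joint_vel': array([-0.00067839, -0.00164339, -0.00278821, -0.00122049,  0.0001258 ,
        0.00033428]), 'tau': array([ 3.41342093e-03, -8.80243206e+01, -3.82544339e+01,  7.08429585e-02,
        4.81800106e-02, -1.59085408e-05]), 'eef_pos': array([ 0.2789242 , -0.55898644,  0.23538037]), 'tcp_rot': array([-3.05683339e+00, -7.20198417e-01,  1.87936902e-04]), 'ft_force': array([0.31389674, 0.62707163, 0.36363376]), 'moment': array([ 0.03957464,  0.03170795, -0.01161647]), 'grasp_force': 0.0, 'grip_width': 0.09142590315762024}
```

View pics/top0.png

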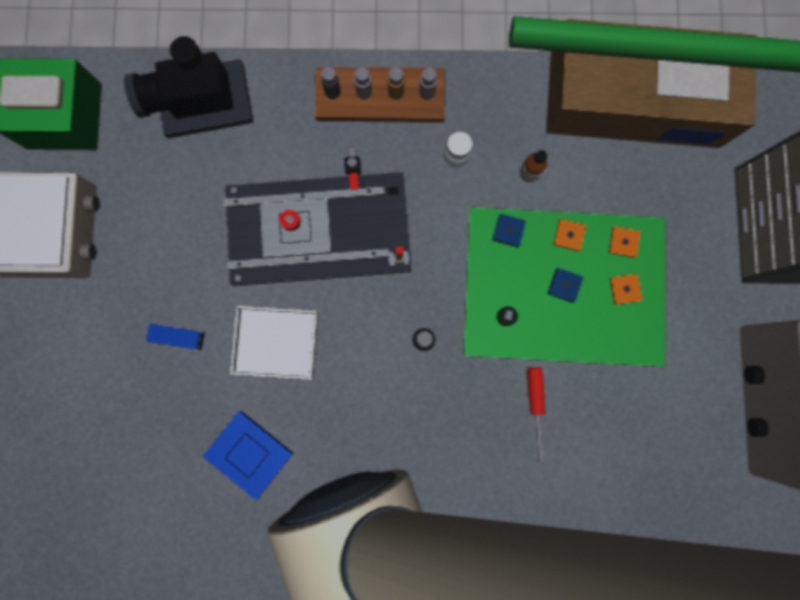

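View pics/side0.png

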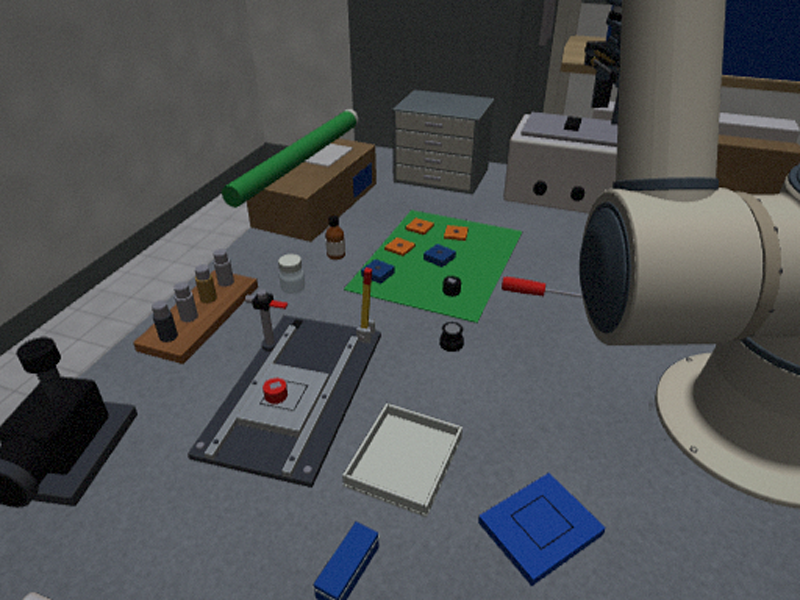

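Top view (800x600): the red mount is at (289,219) on the aluminium carrier. The blue plate at (248,455) is the look-alike. The mat holds two thick blue spacers at (509,230) and (565,285), three thin orange ones at (570,235), (625,241) and (627,289), and the black mount at (507,316). The loupe is off the mat at (424,339). The flag tip is at (400,250), the gauge tip at (354,186), and the tray at (274,342). The side view shows the same layout.

```bash
cat > h.py <<'E'
from rig import env, imaging
import cv2, numpy as np
from scipy.spatial.transform import Rotation as R
def ray(cm,uv):
    K=cm["mtx"]; d=np.array([(uv[0]-K[0,2])/K[0,0],-(uv[1]-K[1,2])/K[1,1],-1.])
    return np.array(cm["origin"]),R.from_rotvec(cm["rotation"]).apply(d)
def cast(cm,uv,z):
    o,d=ray(cm,uv); return (o+d*(z-o[2])/d[2])
def tri(c1,u1,c2,u2):
    o1,d1=ray(c1,u1);o2,d2=ray(c2,u2)
    s=np.linalg.lstsq(np.c_[d1,-d2],o2-o1,rcond=None)[0]
    a,b=o1+s[0]*d1,o2+s[1]*d2
    return (a+b)/2,np.linalg.norm(a-b)
def blobs(im,lo,hi,amin=15):
    hsv=cv2.cvtColor(im,cv2.COLOR_RGB2HSV); m=cv2.inRange(hsv,np.array(lo),np.array(hi))
    cs=cv2.findContours(m,cv2.RETR_EXTERNAL,cv2.CHAIN_APPROX_NONE)[0]
    return [(cv2.contourArea(c),cv2.minAreaRect(c)) for c in cs if cv2.contourArea(c)>=amin]
def toolmove(dx,dy,dz=0):
    "world shift -> tool axes"
    s=env.get_state(); return R.from_rotvec(s["tcp_rot"]).inv().apply([dx,dy,dz])
E
cat > a.py <<'E'
from h import *
T=imaging.camera_model("top");S=imaging.camera_model("side")
t=cv2.imread("top0_raw.png")[...,::-1].copy();s=cv2.imread("side0_raw.png")[...,::-1].copy()
rng=dict(red=((0,140,90),(6,255,255)),orange=((7,150,120),(18,255,255)),blue=((100,120,40),(125,255,255)),yellow=((20,120,90),(32,255,255)),green=((50,150,80),(70,255,255)))
for k,(lo,hi) in rng.items():
    for n,im,cm in(("top",t,T),("side",s,S)):
        for a,r in blobs(im,lo,hi,12):
            print(k,n,a,np.round(r[0],1),np.round(r[1],1),round(r[2],1),np.round(cast(cm,r[0],{'orange':.011,'blue':.019,'red':.047,'green':.003}.get(k,.1)),3)) if n=='top' or k in('red','yellow') else None
# white/grey: tray, carrier
for a,r in blobs(t,(0,0,120),(180,60,255),80): print("pale",a,np.round(r[0],1),np.round(r[1],1),round(r[2],1),np.round(cast(T,r[0],.02),3))
out=[cv2.resize(t[y:y+75,x:x+100],(400,300),interpolation=3) for x,y in((275,165),(170,115))]+[cv2.resize(s[y:y+75,x:x+100],(400,300),interpolation=3) for x,y in((250,160),(145,190))]
cv2.imwrite("pics/c1.png",np.vstack([np.hstack(out[:2]),np.hstack(out[2:])])[...,::-1])
E
python3 a.py
```

```text
red top 230.0 [342.7 249.5] [29.3  9.3] 87.3 [ 0.364 -0.188  0.047]
red top 91.5 [185.1 140.2] [11.2 10.7] 63.4 [0.631 0.201 0.047]
red top 33.0 [226.4 115. ] [10.   4.7] 78.7 [0.697 0.099 0.047]
red side 99.5 [175.5 247. ] [10. 13.] 90.0 [0.632 0.201 0.047]
red side 22.5 [177.9 194.6] [10.2  3.6] 14.0 [0.72  0.035 0.047]
red side 121.5 [335.  181.7] [26.8  6.4] 9.5 [ 0.357 -0.155  0.047]
orange top 244.5 [400.2 184.7] [16.4 17. ] 81.9 [ 0.528 -0.348  0.011]
orange top 243.0 [399.5 154.5] [16.9 16.3] 9.5 [ 0.607 -0.349  0.011]
orange top 241.5 [364.3 150. ] [16.6 16.4] 12.5 [ 0.618 -0.258  0.011]
blue top 1656.5 [158.1 291. ] [45.  38.5] 39.0 [0.259 0.262 0.019]
blue top 369.5 [111.2 215.2] [35. 12.] 9.1 [0.444 0.387 0.019]
blue top 242.0 [361.6 182.1] [16.4 16.1] 18.4 [ 0.533 -0.246  0.019]
blue top 233.0 [325.5 147. ] [16.  16.2] 14.0 [ 0.623 -0.155  0.019]
blue top 13.0 [442.   85.5] [5. 8.] 90.0 [ 0.791 -0.465  0.019]
green top 11595.0 [362.5 183.1] [128.2  94.2] 3.1 [ 0.532 -0.253  0.003]
green top 1131.5 [23.5 60.5] [45. 47.] 90.0 [0.857 0.649 0.003]
green top 2356.5 [419.8  25.6] [184.  14.] 4.8 [ 0.968 -0.422  0.003]
pale 2044.5 [223.4 353.4] [54.8 88. ] 68.5 [0.114 0.099 0.02 ]
pale 2304.5 [174.4 218.9] [53.5 45.7] 3.8 [0.436 0.227 0.02 ]
pale 91.0 [174. 167.] [ 3.8 38.3] 85.6 [0.568 0.233 0.02 ]
pale 95.5 [217.4 163.6] [ 3.8 39.2] 85.6 [0.578 0.122 0.02 ]
pale 1590.0 [194.8 142.6] [38.3 81.2] 85.6 [0.632 0.181 0.02 ]
pale 2863.5 [ 24.  141.5] [63. 48.] 90.0 [0.631 0.62  0.02 ]
pale 186.0 [294.   91.5] [15. 16.] 90.0 [ 0.771 -0.075  0.02 ]
pale 628.5 [18.5 58. ] [18. 37.] 90.0 [0.856 0.652 0.02 ]
pale 915.0 [443.4  51.1] [46.4 21.3] 4.8 [ 0.887 -0.474  0.02 ]
pale 247.5 [500.5  16.8] [21.8 13. ] 3.8 [ 0.985 -0.633  0.02 ]
pale 337.0 [ 8. 17.] [22. 16.] 90.0 [0.971 0.689 0.02 ]
pale 162.0 [500.5   4. ] [ 8. 21.] 90.0 [ 1.022 -0.636  0.02 ]
pale 11063.5 [252.5  15.5] [ 31. 471.] 90.0 [0.982 0.036 0.02 ]
```

View pics/c1.png

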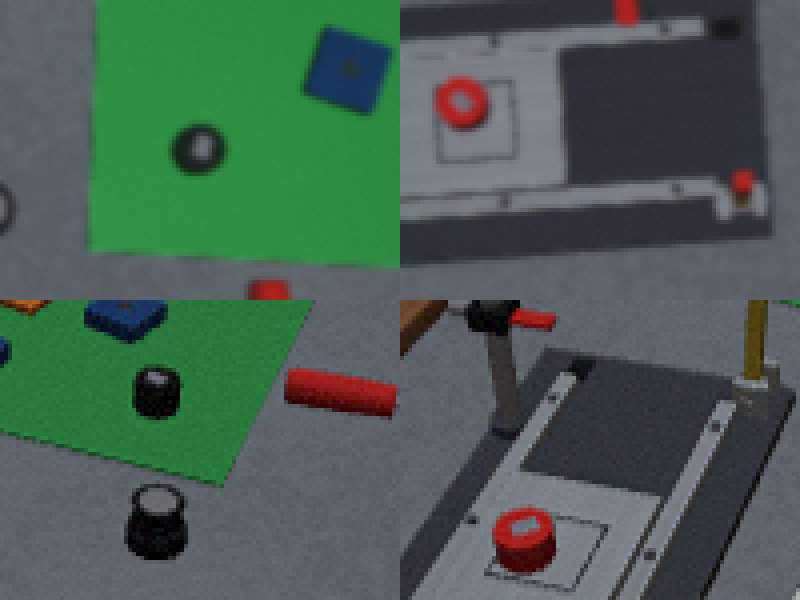

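Crop: the red mount stands on the aluminium carrier with the black outline, so that is the real carrier; the blue plate is off the base. The black cylinder with the steel section is on the mat, at crop (200,148) in the top view and (157,392) in the side view. The stepped loupe is off the mat.

```bash
python3 - <<'E'
from h import *
T=imaging.camera_model("top");S=imaging.camera_model("side")
tp=lambda x,y:(170+(x-400)/4,115+y/4)
sp=lambda x,y:(145+(x-400)/4,190+(y-300)/4)
print("mount face",tri(T,(275+202/4,165+147/4),S,(250+158/4,160+79/4)))
for p in ((400,213),(700,190),(400,50),(700,27)): print("fence",np.round(cast(T,tp(*p),.022),4))
for p in ((562,48),(568,186)): print("carr edge",np.round(cast(T,tp(*p),.027),4))
for p in ((437,84),(515,80),(518,157),(437,162)): print("outline",np.round(cast(T,tp(*p),.027),4))
print("gauge tip top",np.round(cast(T,tp(627,24),.099),4), "side",np.round(cast(S,sp(555,320),.099),4))
print("red top",np.round(cast(T,tp(461,101),.047),4),tri(T,tp(461,101),S,sp(526,525)))
print("flag tip",tri(T,tp(741,180),S,(368/1.5625,270/1.5625)))
print("lug",np.round(cast(T,tp(738,203),.025),4))
print("deck corner",np.round(cast(T,tp(773,235),.012),4),np.round(cast(T,tp(755,0),.012),4))
E
```

```text
mount face (array([ 0.48058918, -0.15186163,  0.02727012]), np.float64(0.0014078446550952342))
fence [0.5642 0.2424 0.022 ]
fence [0.5806 0.0516 0.022 ]
fence [0.6707 0.246  0.022 ]
fence [0.6876 0.0527 0.022 ]
carr edge [0.6715 0.141  0.027 ]
carr edge [0.5816 0.1353 0.027 ]
outline [0.6471 0.2204 0.027 ]
outline [0.6502 0.1706 0.027 ]
outline [0.6    0.1675 0.027 ]
outline [0.5964 0.2188 0.027 ]
gauge tip top [0.6659 0.0942 0.099 ] side [0.6661 0.091  0.099 ]
red top [0.6312 0.201  0.047 ] (array([0.63035943, 0.20043391, 0.0493954 ]), np.float64(0.0005106249344089709))
flag tip (array([0.56366507, 0.0259819 , 0.14219152]), np.float64(0.0008685915829276811))
lug [0.5719 0.0273 0.025 ]
deck corner [0.5535 0.0045 0.012 ] [0.7092 0.017  0.012 ]
```

The mount's face is at z 0.027, so it is the 24 mm one and needs 48 mm of spacers: 2 thick + 2 thin. Base yaw is about 5°, the carrier's place at the stop about (0.632,0.090), and the hinge about (0.573,0.024); all agree with the sizes given. I'll turn the tool so the fingers close across the channel, then go above the red mount.

```bash
python3 -m inch '[{"rz":-1,"fingers":1},{"rz":-1},{"rz":-1},{"rz":-1},{"rz":-1},{"rz":-1},{"rz":-1},{"rz":-1},{"rz":-1},{"rz":-1},{"rz":-1},{"rz":-1},{"rz":-1},{"rz":-0.7}]' && python3 -m inch '[{"dx":0.052,"dy":0.03},{"dx":0.052,"dy":0.03},{"dx":0.052,"dy":0.03},{"dx":0.052,"dy":0.03},{"dx":0.052,"dy":0.03},{"dx":0.052,"dy":0.03},{"dx":0.052,"dy":0.03},{"dx":0.052,"dy":0.03},{"dx":0.052,"dy":0.03},{"dx":0.052,"dy":0.03},{"dx":0.052,"dy":0.03},{"dx":0.052,"dy":0.03},{"dx":0.052,"dy":0.03},{"dx":0.052,"dy":0.03},{},{}]'
python3 - <<'E'
from h import *
print(env.get_state()["tcp_rot"],env.get_state()["eef_pos"])
cm=imaging.camera_model("wrist");im=imaging.grab_frame("wrist");print(cm)
cv2.imwrite("pics/w1.png",im[...,::-1])
for a,r in blobs(im,(0,140,90),(6,255,255),40): print(a,r,cast(cm,r[0],.047))
E
```

```text
[-3.05683339e+00 -7.20198417e-01  1.87936902e-04] [ 0.2789242  -0.55898644  0.23538037]
{'mtx': array([[312.17559117,   0.        , 257.43349267],
       [  0.        , 312.17559117, 192.78590076],
       [  0.        ,   0.        ,   1.        ]]), 'origin': array([ 0.34409661, -0.52822009,  0.38485217]), 'rotation': array([-0.23024708,  0.14396175, -1.10146541])}invalid input at $[0]: expected keys dx, dy, dz, rx, ry, rz, fingers
```

View pics/w1.png

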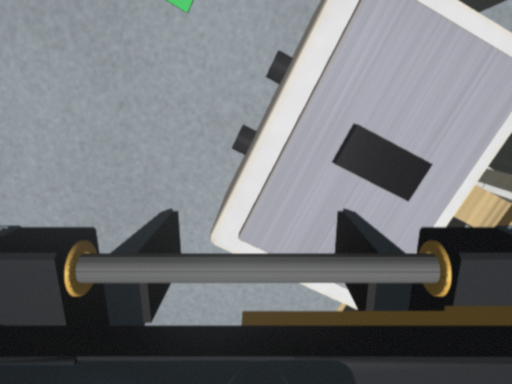

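The rows need all the keys. The picture (wasted) shows the wrist view of the white instrument under the start pose, with fingers left and right and tool +x up. I'll raise first, then turn and move.

```bash
python3 -m inch '[{"dx":0,"dy":0,"dz":-0.05,"rx":0,"ry":0,"rz":0,"fingers":1},{"dx":0,"dy":0,"dz":0,"rx":0,"ry":0,"rz":-1,"fingers":1},{"dx":0,"dy":0,"dz":0,"rx":0,"ry":0,"rz":-1,"fingers":1},{"dx":0,"dy":0,"dz":0,"rx":0,"ry":0,"rz":-1,"fingers":1},{"dx":0,"dy":0,"dz":0,"rx":0,"ry":0,"rz":-1,"fingers":1},{"dx":0,"dy":0,"dz":0,"rx":0,"ry":0,"rz":-1,"fingers":1},{"dx":0,"dy":0,"dz":0,"rx":0,"ry":0,"rz":-1,"fingers":1},{"dx":0,"dy":0,"dz":0,"rx":0,"ry":0,"rz":-1,"fingers":1},{"dx":0,"dy":0,"dz":0,"rx":0,"ry":0,"rz":-1,"fingers":1},{"dx":0,"dy":0,"dz":0,"rx":0,"ry":0,"rz":-1,"fingers":1},{"dx":0,"dy":0,"dz":0,"rx":0,"ry":0,"rz":-1,"fingers":1},{"dx":0,"dy":0,"dz":0,"rx":0,"ry":0,"rz":-1,"fingers":1},{"dx":0,"dy":0,"dz":0,"rx":0,"ry":0,"rz":-1,"fingers":1},{"dx":0,"dy":0,"dz":0,"rx":0,"ry":0,"rz":-1,"fingers":1},{"dx":0,"dy":0,"dz":0,"rx":0,"ry":0,"rz":-0.7,"fingers":1}]' && python3 -m inch '[{"dx":0.052,"dy":0.03,"dz":0,"rx":0,"ry":0,"rz":0,"fingers":1},{"dx":0.052,"dy":0.03,"dz":0,"rx":0,"ry":0,"rz":0,"fingers":1},{"dx":0.052,"dy":0.03,"dz":0,"rx":0,"ry":0,"rz":0,"fingers":1},{"dx":0.052,"dy":0.03,"dz":0,"rx":0,"ry":0,"rz":0,"fingers":1},{"dx":0.052,"dy":0.03,"dz":0,"rx":0,"ry":0,"rz":0,"fingers":1},{"dx":0.052,"dy":0.03,"dz":0,"rx":0,"ry":0,"rz":0,"fingers":1},{"dx":0.052,"dy":0.03,"dz":0,"rx":0,"ry":0,"rz":0,"fingers":1},{"dx":0.052,"dy":0.03,"dz":0,"rx":0,"ry":0,"rz":0,"fingers":1},{"dx":0.052,"dy":0.03,"dz":0,"rx":0,"ry":0,"rz":0,"fingers":1},{"dx":0.052,"dy":0.03,"dz":0,"rx":0,"ry":0,"rz":0,"fingers":1},{"dx":0.052,"dy":0.03,"dz":0,"rx":0,"ry":0,"rz":0,"fingers":1},{"dx":0.04,"dy":0.03,"dz":0,"rx":0,"ry":0,"rz":0,"fingers":1},{"dx":0.03,"dy":0.03,"dz":0.03,"rx":0,"ry":0,"rz":0,"fingers":1},{"dx":0.02,"dy":0.03,"dz":0.03,"rx":0,"ry":0,"rz":0,"fingers":1},{"dx":0,"dy":0,"dz":0.03,"rx":0,"ry":0,"rz":0,"fingers":1},{"dx":0,"dy":0,"dz":0,"rx":0,"ry":0,"rz":0,"fingers":1}]'
cat > w.py <<'E'
from h import *
import sys
s=env.get_state();cm=imaging.camera_model("wrist");im=imaging.grab_frame("wrist")
cv2.imwrite("pics/%s.png"%sys.argv[1],im[...,::-1])
P=s["eef_pos"];M=R.from_rotvec(s["tcp_rot"]);x=M.as_matrix()
print("t",s["time"],"P",P.round(4),"yawx",np.degrees(np.arctan2(x[1,0],x[0,0])).round(2),"z",x[:,2].round(3))
rng=dict(red=((0,140,60),(6,255,255)),orange=((7,150,100),(18,255,255)),blue=((100,120,40),(125,255,255)))
k=sys.argv[2];z=float(sys.argv[3])
for a,r in blobs(im,*rng[k],60):
    c=cast(cm,r[0],z);print(k,a,np.round(r[0],1),np.round(r[1],1),round(r[2],1),"world",c.round(4),"tool dx,dy,dz",M.inv().apply(c-P).round(4))
    if a>1000:
        b=np.array([cast(cm,q,z)[:2] for q in cv2.boxPoints(r)]); e=np.diff(b,axis=0); print("   sides",np.linalg.norm(e,axis=1).round(4),"dir",np.degrees(np.arctan2(e[:,1],e[:,0])).round(1))
E
python3 w.py w2 red .047
```

```text
time: 2.02
eef_pos: [0.279, -0.5591, 0.2856]
tcp_rot: [-2.119, -2.319, -0.0]
ft_force: [-0.0, -0.2, -0.5]
grip_width: 0.091
grasp_force: 0.0
time: 4.03
eef_pos: [0.6381, 0.137, 0.1935]
tcp_rot: [-2.119, -2.315, 0.006]
ft_force: [-0.6, 0.1, 0.7]
grip_width: 0.0916
grasp_force: 0.0
t 4.025 P [0.6381 0.137  0.1935] yawx 95.04 z [-0.005 -0.001 -1.   ]
red 211.5 [302. 249.] [ 8. 30.] 90.0 world [0.6897 0.074  0.047 ] tool dx,dy,dz [-0.0672  0.0466  0.1463]
red 820.0 [258.  117.5] [33. 32.] 90.0 world [0.633 0.201 0.047] tool dx,dy,dz [0.0642 0.0013 0.1465]
```

View pics/w2.png

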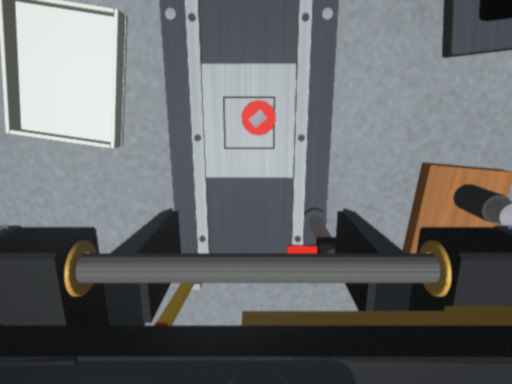

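Wrist view: the channel is vertical, the red mount at (258,118) is on the carrier outline, the gauge pointer is at (302,249), and the tray is upper left. The red mount at (0.633,0.201) agrees with the first estimate, so I'll descend and grip.

```bash
python3 -m inch '[{"dx":0.032,"dy":0.001,"dz":0,"rx":0,"ry":0,"rz":0,"fingers":1},{"dx":0.032,"dy":0,"dz":0.02,"rx":0,"ry":0,"rz":0,"fingers":1},{"dx":0,"dy":0,"dz":0.04,"rx":0,"ry":0,"rz":0,"fingers":1},{"dx":0,"dy":0,"dz":0.04,"rx":0,"ry":0,"rz":0,"fingers":1},{"dx":0,"dy":0,"dz":0.03,"rx":0,"ry":0,"rz":0,"fingers":1},{"dx":0,"dy":0,"dz":0.012,"rx":0,"ry":0,"rz":0,"fingers":1},{"dx":0,"dy":0,"dz":0,"rx":0,"ry":0,"rz":0,"fingers":1},{"dx":0,"dy":0,"dz":0,"rx":0,"ry":0,"rz":0,"fingers":-1},{"dx":0,"dy":0,"dz":0,"rx":0,"ry":0,"rz":0,"fingers":-1},{"dx":0,"dy":0,"dz":0,"rx":0,"ry":0,"rz":0,"fingers":-1},{"dx":0,"dy":0,"dz":0,"rx":0,"ry":0,"rz":0,"fingers":-1},{"dx":0,"dy":0,"dz":0,"rx":0,"ry":0,"rz":0,"fingers":-1},{"dx":0,"dy":0,"dz":0,"rx":0,"ry":0,"rz":0,"fingers":-1}]' 25
python3 - <<'E'
from h import *
# tray corners from w2 picture (rim z .022) using a pose-read now is wrong; use top picture
T=imaging.camera_model("top")
t=cv2.imread("top0_raw.png")[...,::-1].copy()
for a,r in blobs(t,(0,0,120),(180,60,255),80):
    if abs(a-2304)<5:
        b=np.array([cast(T,q,.022)[:2] for q in cv2.boxPoints(r)]);print(b.round(4),b.mean(0),np.linalg.norm(np.diff(b,axis=0),axis=1))
E
```

```text
time: 5.7
eef_pos: [0.6349, 0.2008, 0.0539]
tcp_rot: [-2.122, -2.316, 0.0]
ft_force: [-0.7, 0.3, 1.2]
grip_width: 0.0342
grasp_force: 0.1
[[0.3832 0.2953]
 [0.4972 0.2924]
 [0.4892 0.1576]
 [0.3753 0.1625]] [0.43622995 0.22695232] [0.11405639 0.13504486 0.11397964]
```

```bash
python3 -m inch '[{"dx":0,"dy":0,"dz":0,"rx":0,"ry":0,"rz":0,"fingers":-1},{"dx":0,"dy":0,"dz":0,"rx":0,"ry":0,"rz":0,"fingers":-1},{"dx":0,"dy":0,"dz":0,"rx":0,"ry":0,"rz":0,"fingers":-1}]' 25; python3 -m inch '[{"dx":0,"dy":0,"dz":-0.02,"rx":0,"ry":0,"rz":0,"fingers":-1},{"dx":0,"dy":0,"dz":-0.03,"rx":0,"ry":0,"rz":0,"fingers":-1},{"dx":0,"dy":0,"dz":0,"rx":0,"ry":0,"rz":0,"fingers":-1}]'
```

```text
time: 6.08
eef_pos: [0.6349, 0.2008, 0.0539]
tcp_rot: [2.122, 2.317, 0.0]
ft_force: [-0.4, -0.7, -1.0]
grip_width: 0.0316
grasp_force: 25.0
time: 6.45
eef_pos: [0.6367, 0.2012, 0.1076]
tcp_rot: [2.12, 2.314, 0.007]
ft_force: [-0.1, 0.7, -0.6]
grip_width: 0.0313
grasp_force: 25.0
```

```bash
python3 -m inch '[{"dx":0.011,"dy":-0.039,"dz":0,"rx":0,"ry":0,"rz":0,"fingers":-1},{"dx":0.011,"dy":-0.039,"dz":0,"rx":0,"ry":0,"rz":0,"fingers":-1},{"dx":0.011,"dy":-0.039,"dz":0,"rx":0,"ry":0,"rz":0,"fingers":-1},{"dx":0.011,"dy":-0.039,"dz":0,"rx":0,"ry":0,"rz":0,"fingers":-1},{"dx":0.001,"dy":-0.039,"dz":0,"rx":0,"ry":0,"rz":0,"fingers":-1},{"dx":0,"dy":0,"dz":0,"rx":0,"ry":0,"rz":0,"fingers":-1},{"dx":0,"dy":0,"dz":0,"rx":0,"ry":0,"rz":0,"fingers":-1}]'; python3 -m inch '[{"dx":0,"dy":0,"dz":0.03,"rx":0,"ry":0,"rz":0,"fingers":-1},{"dx":0,"dy":0,"dz":0.025,"rx":0,"ry":0,"rz":0,"fingers":-1},{"dx":0,"dy":0,"dz":0.01,"rx":0,"ry":0,"rz":0,"fingers":-1},{"dx":0,"dy":0,"dz":0,"rx":0,"ry":0,"rz":0,"fingers":-1},{"dx":0,"dy":0,"dz":0,"rx":0,"ry":0,"rz":0,"fingers":-1}]'
```

```text
time: 7.32
eef_pos: [0.4375, 0.2288, 0.1044]
tcp_rot: [2.122, 2.316, 0.002]
ft_force: [0.7, -0.2, -0.2]
grip_width: 0.0311
grasp_force: 25.0
time: 7.95
eef_pos: [0.4374, 0.2287, 0.0396]
tcp_rot: [2.122, 2.316, 0.002]
ft_force: [0.2, 0.4, -1.0]
grip_width: 0.0314
grasp_force: 25.0
```

```bash
python3 -m inch '[{"dx":0,"dy":0,"dz":0.004,"rx":0,"ry":0,"rz":0,"fingers":-1},{"dx":0,"dy":0,"dz":0.004,"rx":0,"ry":0,"rz":0,"fingers":-1},{"dx":0,"dy":0,"dz":0,"rx":0,"ry":0,"rz":0,"fingers":-1},{"dx":0,"dy":0,"dz":0,"rx":0,"ry":0,"rz":0,"fingers":-1}]'; python3 -m inch '[{"dx":0,"dy":0,"dz":0,"rx":0,"ry":0,"rz":0,"fingers":0.1},{"dx":0,"dy":0,"dz":0,"rx":0,"ry":0,"rz":0,"fingers":0.1},{"dx":0,"dy":0,"dz":0,"rx":0,"ry":0,"rz":0,"fingers":0.1},{"dx":0,"dy":0,"dz":-0.01,"rx":0,"ry":0,"rz":0,"fingers":0.1},{"dx":0,"dy":0,"dz":-0.04,"rx":0,"ry":0,"rz":0,"fingers":0.1},{"dx":0,"dy":0,"dz":-0.05,"rx":0,"ry":0,"rz":0,"fingers":0.1},{"dx":0,"dy":0,"dz":-0.05,"rx":0,"ry":0,"rz":0,"fingers":-1},{"dx":0,"dy":0,"dz":0,"rx":0,"ry":0,"rz":0,"fingers":-1}]'
```

```text
time: 8.45
eef_pos: [0.4367, 0.2285, 0.0309]
tcp_rot: [-2.122, -2.316, 0.0]
ft_force: [-0.4, -0.4, -0.3]
grip_width: 0.031
grasp_force: 25.0
time: 9.45
eef_pos: [0.4384, 0.2292, 0.1849]
tcp_rot: [2.12, 2.314, 0.01]
ft_force: [0.4, -0.6, -0.9]
grip_width: 0.0328
grasp_force: 0.0
```

```bash
python3 -m inch '[{"dx":-0.044,"dy":0.013,"dz":0,"rx":0,"ry":0,"rz":0,"fingers":-1},{"dx":-0.044,"dy":0.013,"dz":0,"rx":0,"ry":0,"rz":0,"fingers":-1},{"dx":-0.044,"dy":0.013,"dz":0,"rx":0,"ry":0,"rz":0,"fingers":-1},{"dx":-0.044,"dy":0.012,"dz":0,"rx":0,"ry":0,"rz":0,"fingers":-1},{"dx":-0.043,"dy":0.012,"dz":0,"rx":0,"ry":0,"rz":0,"fingers":-1},{"dx":0,"dy":0,"dz":0,"rx":0,"ry":0,"rz":0,"fingers":-1},{"dx":0,"dy":0,"dz":0.025,"rx":0,"ry":0,"rz":0,"fingers":-1},{"dx":0,"dy":0,"dz":0.025,"rx":0,"ry":0,"rz":0,"fingers":-1},{"dx":0,"dy":0,"dz":0,"rx":0,"ry":0,"rz":0,"fingers":-1},{"dx":0,"dy":0,"dz":0,"rx":0,"ry":0,"rz":0,"fingers":-1}]'; python3 - <<'E'
from h import *
im=imaging.grab_frame("side");cv2.imwrite("pics/s1.png",cv2.resize(im[100:340,100:420,::-1],(800,600)))
E
```

```text
time: 10.7
eef_pos: [0.5187, 0.0163, 0.1316]
tcp_rot: [2.121, 2.317, 0.0]
ft_force: [-0.1, 0.2, 0.7]
grip_width: 0.0007
grasp_force: 0.0
```

View pics/s1.png

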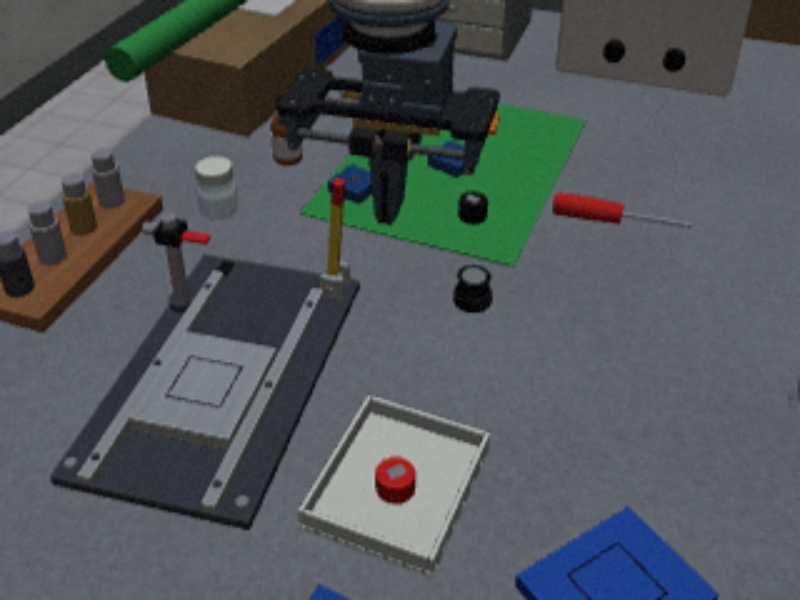

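The red mount is upright in the tray at (395,480). The shut fingers at (390,200) are just on the robot side of the upright flag at (337,225). Next I swing the flag over.

```bash
python3 -m inch '[{"dx":0,"dy":0.014,"dz":0,"rx":0,"ry":0,"rz":0,"fingers":-1},{"dx":0,"dy":0.013,"dz":0,"rx":0,"ry":0,"rz":0,"fingers":-1},{"dx":0,"dy":0.012,"dz":0,"rx":0,"ry":0,"rz":0,"fingers":-1},{"dx":0,"dy":0.012,"dz":0,"rx":0,"ry":0,"rz":0,"fingers":-1},{"dx":0,"dy":0.011,"dz":0.003,"rx":0,"ry":0,"rz":0,"fingers":-1},{"dx":0,"dy":0.011,"dz":0.003,"rx":0,"ry":0,"rz":0,"fingers":-1},{"dx":0,"dy":0.01,"dz":0.006,"rx":0,"ry":0,"rz":0,"fingers":-1},{"dx":0,"dy":0.01,"dz":0.006,"rx":0,"ry":0,"rz":0,"fingers":-1},{"dx":0,"dy":0.008,"dz":0.008,"rx":0,"ry":0,"rz":0,"fingers":-1},{"dx":0,"dy":0.008,"dz":0.008,"rx":0,"ry":0,"rz":0,"fingers":-1},{"dx":0,"dy":0.006,"dz":0.01,"rx":0,"ry":0,"rz":0,"fingers":-1},{"dx":0,"dy":0.006,"dz":0.01,"rx":0,"ry":0,"rz":0,"fingers":-1},{"dx":0,"dy":0.004,"dz":0.01,"rx":0,"ry":0,"rz":0,"fingers":-1},{"dx":0,"dy":0,"dz":0,"rx":0,"ry":0,"rz":0,"fingers":-1}]'; python3 -m inch '[{"dx":0,"dy":0.002,"dz":0.006,"rx":0,"ry":0,"rz":0,"fingers":-1},{"dx":0,"dy":0.001,"dz":0.006,"rx":0,"ry":0,"rz":0,"fingers":-1},{"dx":0,"dy":0,"dz":0.004,"rx":0,"ry":0,"rz":0,"fingers":-1},{"dx":0,"dy":0,"dz":0,"rx":0,"ry":0,"rz":0,"fingers":-1}]'
```

```text
time: 12.5
eef_pos: [0.6428, 0.0269, 0.0659]
tcp_rot: [-2.121, -2.316, 0.001]
ft_force: [-1.1, 0.8, -0.2]
grip_width: 0.0007
grasp_force: 0.0
time: 13.0
eef_pos: [0.6459, 0.0271, 0.0506]
tcp_rot: [-2.122, -2.316, 0.001]
ft_force: [-0.3, -0.3, -0.2]
grip_width: 0.0005
grasp_force: 0.0
```

```bash
python3 -m inch '[{"dx":0,"dy":0,"dz":0.002,"rx":0,"ry":0,"rz":0,"fingers":-1},{"dx":0,"dy":0,"dz":0.002,"rx":0,"ry":0,"rz":0,"fingers":-1},{"dx":0,"dy":0,"dz":0,"rx":0,"ry":0,"rz":0,"fingers":-1},{"dx":0,"dy":0,"dz":0,"rx":0,"ry":0,"rz":0,"fingers":-1}]'
```

```text
time: 13.5
eef_pos: [0.6463, 0.0271, 0.0479]
tcp_rot: [2.122, 2.316, 0.001]
ft_force: [-4.2, -0.3, 15.3]
grip_width: 0.0004
grasp_force: 7.9
```

The flag has bottomed: fingertip at 26 mm with 15 N. Next I lift, go behind the carrier's +y end, and lower.

```bash
python3 -m inch '[{"dx":0,"dy":0,"dz":-0.05,"rx":0,"ry":0,"rz":0,"fingers":-1},{"dx":0,"dy":0,"dz":-0.06,"rx":0,"ry":0,"rz":0,"fingers":-1},{"dx":0.052,"dy":-0.009,"dz":0,"rx":0,"ry":0,"rz":0,"fingers":-1},{"dx":0.052,"dy":0,"dz":0,"rx":0,"ry":0,"rz":0,"fingers":-1},{"dx":0.052,"dy":0,"dz":0,"rx":0,"ry":0,"rz":0,"fingers":-1},{"dx":0.052,"dy":0,"dz":0,"rx":0,"ry":0,"rz":0,"fingers":-1},{"dx":0.052,"dy":0,"dz":0,"rx":0,"ry":0,"rz":0,"fingers":-1},{"dx":0,"dy":0,"dz":0,"rx":0,"ry":0,"rz":0,"fingers":-1},{"dx":0,"dy":0,"dz":0,"rx":0,"ry":0,"rz":0,"fingers":-1}]'; python3 - <<'E'
from h import *
im=imaging.grab_frame("top");cv2.imwrite("pics/t1.png",cv2.resize(im[70:260,120:374,::-1],(800,600)))
print(env.get_state()["eef_pos"])
E
```

```text
time: 14.62
eef_pos: [0.6143, 0.2851, 0.1568]
tcp_rot: [2.121, 2.317, -0.001]
ft_force: [-0.1, -0.7, -0.2]
grip_width: 0.0006
grasp_force: 0.0
[0.61448483 0.28454263 0.15681176]
```

View pics/t1.png

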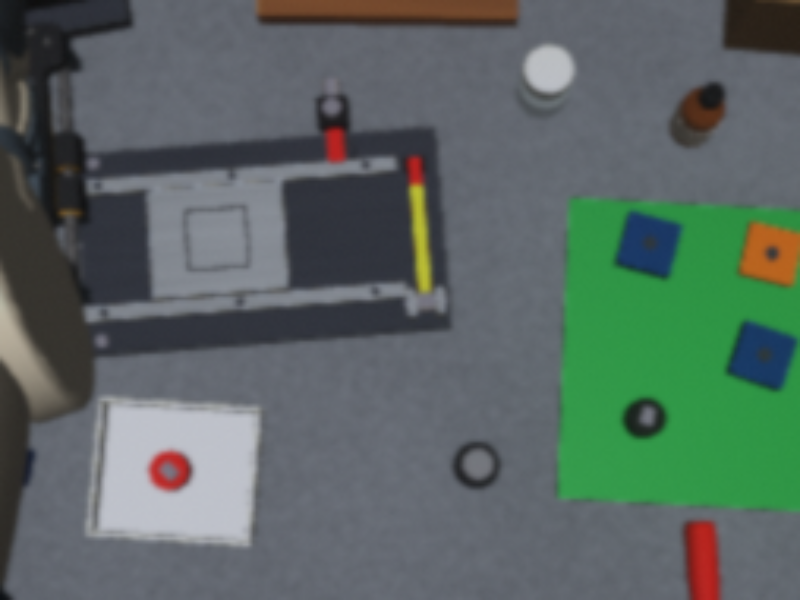

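The flag is flat across the channel at (420,220), the carrier is at (218,238) and the red mount is in the tray at (170,470). I lower and push.

```bash
python3 -m inch '[{"dx":0,"dy":0,"dz":0.04,"rx":0,"ry":0,"rz":0,"fingers":-1},{"dx":0,"dy":0,"dz":0.04,"rx":0,"ry":0,"rz":0,"fingers":-1},{"dx":0,"dy":0,"dz":0.03,"rx":0,"ry":0,"rz":0,"fingers":-1},{"dx":0,"dy":0,"dz":0.007,"rx":0,"ry":0,"rz":0,"fingers":-1},{"dx":0,"dy":0,"dz":0,"rx":0,"ry":0,"rz":0,"fingers":-1}]'; python3 -m inch '[{"dx":-0.008,"dy":0,"dz":0,"rx":0,"ry":0,"rz":0,"fingers":-1},{"dx":-0.008,"dy":0,"dz":0,"rx":0,"ry":0,"rz":0,"fingers":-1},{"dx":-0.008,"dy":0,"dz":0,"rx":0,"ry":0,"rz":0,"fingers":-1},{"dx":-0.008,"dy":0,"dz":0,"rx":0,"ry":0,"rz":0,"fingers":-1},{"dx":-0.008,"dy":0,"dz":0,"rx":0,"ry":0,"rz":0,"fingers":-1},{"dx":-0.008,"dy":0,"dz":0,"rx":0,"ry":0,"rz":0,"fingers":-1},{"dx":-0.008,"dy":0,"dz":0,"rx":0,"ry":0,"rz":0,"fingers":-1},{"dx":-0.008,"dy":0,"dz":0,"rx":0,"ry":0,"rz":0,"fingers":-1},{"dx":-0.008,"dy":0,"dz":0,"rx":0,"ry":0,"rz":0,"fingers":-1},{"dx":-0.008,"dy":0,"dz":0,"rx":0,"ry":0,"rz":0,"fingers":-1},{"dx":-0.008,"dy":0,"dz":0,"rx":0,"ry":0,"rz":0,"fingers":-1},{"dx":-0.008,"dy":0,"dz":0,"rx":0,"ry":0,"rz":0,"fingers":-1},{"dx":-0.008,"dy":0,"dz":0,"rx":0,"ry":0,"rz":0,"fingers":-1},{"dx":-0.006,"dy":0,"dz":0,"rx":0,"ry":0,"rz":0,"fingers":-1},{"dx":-0.004,"dy":0,"dz":0,"rx":0,"ry":0,"rz":0,"fingers":-1},{"dx":0,"dy":0,"dz":0,"rx":0,"ry":0,"rz":0,"fingers":-1}]'
```

```text
time: 15.3
eef_pos: [0.6149, 0.2847, 0.0404]
tcp_rot: [2.123, 2.315, 0.0]
ft_force: [0.6, -0.1, -0.3]
grip_width: 0.0007
grasp_force: 0.0
time: 17.3
eef_pos: [0.6248, 0.1713, 0.0405]
tcp_rot: [2.122, 2.316, 0.001]
ft_force: [0.4, -0.1, 0.9]
grip_width: 0.0005
grasp_force: 0.2
```

```bash
python3 -m inch '[{"dx":-0.003,"dy":0,"dz":0,"rx":0,"ry":0,"rz":0,"fingers":-1},{"dx":-0.003,"dy":0,"dz":0,"rx":0,"ry":0,"rz":0,"fingers":-1}]';python3 -m inch '[{"dx":-0.002,"dy":0,"dz":0,"rx":0,"ry":0,"rz":0,"fingers":-1},{"dx":-0.002,"dy":0,"dz":0,"rx":0,"ry":0,"rz":0,"fingers":-1}]';python3 -m inch '[{"dx":-0.001,"dy":0,"dz":0,"rx":0,"ry":0,"rz":0,"fingers":-1},{"dx":-0.001,"dy":0,"dz":0,"rx":0,"ry":0,"rz":0,"fingers":-1}]'
```

```text
time: 17.55
eef_pos: [0.6252, 0.1661, 0.0404]
tcp_rot: [2.122, 2.317, 0.002]
ft_force: [-0.2, 6.7, 6.5]
grip_width: 0.0005
grasp_force: 3.3
time: 17.8
eef_pos: [0.6257, 0.1632, 0.0404]
tcp_rot: [-2.122, -2.316, -0.004]
ft_force: [-0.8, 25.0, 3.4]
grip_width: 0.0004
grasp_force: 12.2
time: 18.05
eef_pos: [0.6259, 0.1629, 0.0405]
tcp_rot: [-2.121, -2.315, -0.007]
ft_force: [-1.1, 34.7, 2.2]
grip_width: 0.0009
grasp_force: 17.2
```

Home: 35 N with no more motion. I retreat, lift, and look down on the carrier.

```bash
python3 -m inch '[{"dx":0.02,"dy":0,"dz":0,"rx":0,"ry":0,"rz":0,"fingers":-1},{"dx":0.01,"dy":0,"dz":-0.04,"rx":0,"ry":0,"rz":0,"fingers":-1},{"dx":0,"dy":0,"dz":-0.06,"rx":0,"ry":0,"rz":0,"fingers":-1},{"dx":-0.03,"dy":0,"dz":-0.05,"rx":0,"ry":0,"rz":0,"fingers":1},{"dx":-0.05,"dy":0,"dz":-0.01,"rx":0,"ry":0,"rz":0,"fingers":1},{"dx":-0.06,"dy":0,"dz":0,"rx":0,"ry":0,"rz":0,"fingers":1},{"dx":0,"dy":0,"dz":0,"rx":0,"ry":0,"rz":0,"fingers":1},{"dx":0,"dy":0,"dz":0,"rx":0,"ry":0,"rz":0,"fingers":1}]'; python3 w.py w3 red .099
```

```text
time: 19.05
eef_pos: [0.6349, 0.0502, 0.1997]
tcp_rot: [-2.123, -2.316, 0.001]
ft_force: [-0.4, 0.4, 0.6]
grip_width: 0.0477
grasp_force: 0.0
t 19.05 P [0.6349 0.0502 0.1997] yawx 94.98 z [-0.001 -0.    -1.   ]
red 169.5 [300. 197.] [10. 20.] 90.0 world [0.6708 0.0543 0.099 ] tool dx,dy,dz [0.0009 0.0362 0.1007]
red 436.5 [318.  149.5] [15. 32.] 90.0 world [0.6803 0.0947 0.099 ] tool dx,dy,dz [0.0403 0.0492 0.1007]
```

View pics/w3.png

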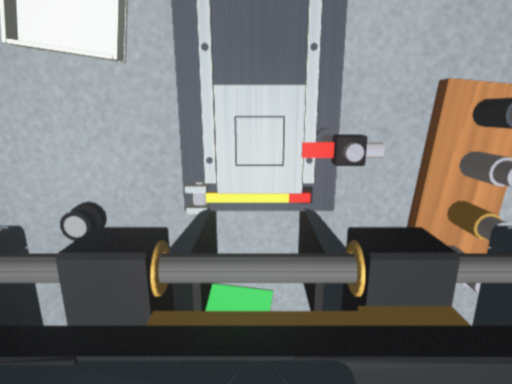

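Carrier is hard against the flag; its outline has corners (235,116)–(284,166) and centre (259.5,141). The gauge tip is at (302,149), so a spacer gripped across x would leave too little finger room. I'll therefore grip along y, and turn by 90° now.

```bash
python3 - <<'E'
from h import *
cm=imaging.camera_model("wrist")
c=cast(cm,(259.5,141),.027);print(c,cast(cm,(302,143),.099),cast(cm,(235,141),.027),cast(cm,(284,141),.027))
E
python3 -m inch '[{"dx":0,"dy":0,"dz":0,"rx":0,"ry":0,"rz":1,"fingers":1},{"dx":0,"dy":0,"dz":0,"rx":0,"ry":0,"rz":1,"fingers":1},{"dx":0,"dy":0,"dz":0,"rx":0,"ry":0,"rz":1,"fingers":1},{"dx":0,"dy":0,"dz":0,"rx":0,"ry":0,"rz":1,"fingers":1},{"dx":0,"dy":0,"dz":0,"rx":0,"ry":0,"rz":1,"fingers":1},{"dx":0,"dy":0,"dz":0,"rx":0,"ry":0,"rz":1,"fingers":1},{"dx":0,"dy":0,"dz":0,"rx":0,"ry":0,"rz":1,"fingers":1},{"dx":0,"dy":0,"dz":0,"rx":0,"ry":0,"rz":1,"fingers":1},{"dx":0,"dy":0,"dz":0,"rx":0,"ry":0,"rz":1,"fingers":1},{"dx":0,"dy":0,"dz":0,"rx":0,"ry":0,"rz":1,"fingers":1},{"dx":0,"dy":0,"dz":0,"rx":0,"ry":0,"rz":1,"fingers":1},{"dx":0,"dy":0,"dz":0,"rx":0,"ry":0,"rz":1,"fingers":1},{"dx":0,"dy":0,"dz":0,"rx":0,"ry":0,"rz":1,"fingers":1},{"dx":0,"dy":0,"dz":0,"rx":0,"ry":0,"rz":1,"fingers":1},{"dx":0,"dy":0,"dz":0,"rx":0,"ry":0,"rz":1,"fingers":1},{"dx":0,"dy":0,"dz":0,"rx":0,"ry":0,"rz":1,"fingers":1},{"dx":0,"dy":0,"dz":0,"rx":0,"ry":0,"rz":1,"fingers":1},{"dx":0,"dy":0,"dz":0,"rx":0,"ry":0,"rz":1,"fingers":1}]'; python3 -m inch '[{"dx":-0.017,"dy":0.05,"dz":0,"rx":0,"ry":0,"rz":0,"fingers":1},{"dx":-0.017,"dy":0.05,"dz":0,"rx":0,"ry":0,"rz":0,"fingers":1},{"dx":-0.018,"dy":0.05,"dz":0,"rx":0,"ry":0,"rz":0,"fingers":1},{"dx":-0.018,"dy":0.05,"dz":0,"rx":0,"ry":0,"rz":0,"fingers":1},{"dx":0,"dy":0,"dz":0,"rx":0,"ry":0,"rz":0,"fingers":1},{"dx":0,"dy":0,"dz":0,"rx":0,"ry":0,"rz":0,"fingers":1}]'; python3 w.py w4 blue .019
```

```text
[0.63404263 0.091312   0.027     ] [0.66687897 0.09936812 0.099     ] [0.60908528 0.08911053 0.027     ] [0.65899502 0.09351304 0.027     ]
time: 21.35
eef_pos: [0.6348, 0.0517, 0.1997]
tcp_rot: [-3.139, -0.136, 0.001]
ft_force: [0.7, -1.1, -0.2]
grip_width: 0.0916
grasp_force: 0.0
time: 22.1
eef_pos: [0.5831, -0.1541, 0.1998]
tcp_rot: [-3.138, -0.139, 0.0]
ft_force: [-0.9, -0.1, 0.1]
grip_width: 0.091
grasp_force: 0.0
t 22.1 P [ 0.5831 -0.1541  0.1998] yawx 5.06 z [-0.  0. -1.]
blue 665.5 [329.8 225.3] [26.7 38.2] 23.2 world [ 0.5381 -0.2409  0.019 ] tool dx,dy,dz [-0.0524  0.0826  0.1808]
blue 1623.0 [263.8 140.2] [41.5 41.4] 20.6 world [ 0.6259 -0.158   0.019 ] tool dx,dy,dz [0.0424 0.0078 0.1808]
   sides [0.0427 0.0429 0.0432] dir [ -16.3 -105.   165.5]
```

View pics/w4.png

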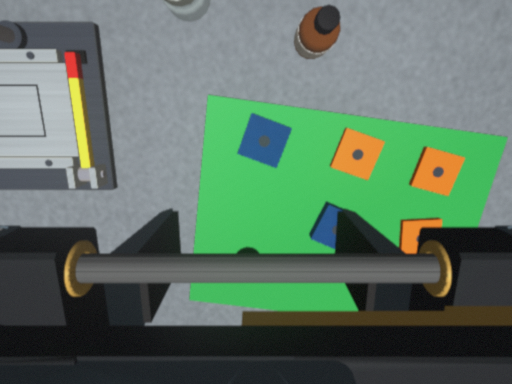

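Wrist view: thick spacers at (264,140) and (328,228), thins at (357,153), (437,171) and (420,235), dropper at (318,40). The nearest thick one is 43 mm square as measured, at (0.626,-0.158), with edges at -16°. I go down on it.

```bash
python3 -m inch '[{"dx":0.0425,"dy":0.0075,"dz":0,"rx":0,"ry":0,"rz":0,"fingers":0.45},{"dx":0,"dy":0,"dz":0.02,"rx":0,"ry":0,"rz":1,"fingers":0.45},{"dx":0,"dy":0,"dz":0.03,"rx":0,"ry":0,"rz":1,"fingers":0.45},{"dx":0,"dy":0,"dz":0.03,"rx":0,"ry":0,"rz":1,"fingers":0.45},{"dx":0,"dy":0,"dz":0.03,"rx":0,"ry":0,"rz":1,"fingers":0.45},{"dx":0,"dy":0,"dz":0.03,"rx":0,"ry":0,"rz":0.1,"fingers":0.45},{"dx":0,"dy":0,"dz":0.02,"rx":0,"ry":0,"rz":0,"fingers":0.45},{"dx":0,"dy":0,"dz":0.012,"rx":0,"ry":0,"rz":0,"fingers":0.45},{"dx":0,"dy":0,"dz":0,"rx":0,"ry":0,"rz":0,"fingers":0.45},{"dx":0,"dy":0,"dz":0,"rx":0,"ry":0,"rz":0,"fingers":0.45}]'; python3 -m inch '[{"dx":0,"dy":0,"dz":0,"rx":0,"ry":0,"rz":0,"fingers":-1},{"dx":0,"dy":0,"dz":0,"rx":0,"ry":0,"rz":0,"fingers":-1},{"dx":0,"dy":0,"dz":0,"rx":0,"ry":0,"rz":0,"fingers":-1},{"dx":0,"dy":0,"dz":0,"rx":0,"ry":0,"rz":0,"fingers":-1},{"dx":0,"dy":0,"dz":0,"rx":0,"ry":0,"rz":0,"fingers":-1}]' 30
```

```text
time: 23.4
eef_pos: [0.6264, -0.1587, 0.0287]
tcp_rot: [3.113, -0.422, 0.002]
ft_force: [-0.3, 1.3, 0.3]
grip_width: 0.0664
grasp_force: 0.0
time: 24.02
eef_pos: [0.626, -0.159, 0.0283]
tcp_rot: [3.113, -0.423, 0.001]
ft_force: [-0.7, 0.4, 6.7]
grip_width: 0.0447
grasp_force: 30.0
```

```bash
python3 -m inch '[{"dx":0,"dy":0,"dz":-0.03,"rx":0,"ry":0,"rz":0,"fingers":-1},{"dx":0,"dy":0,"dz":-0.05,"rx":0,"ry":0,"rz":0,"fingers":-1},{"dx":0,"dy":0,"dz":-0.06,"rx":0,"ry":0,"rz":-1,"fingers":-1},{"dx":0,"dy":0,"dz":0,"rx":0,"ry":0,"rz":-1,"fingers":-1},{"dx":0,"dy":0,"dz":0,"rx":0,"ry":0,"rz":-1,"fingers":-1},{"dx":0,"dy":0,"dz":0,"rx":0,"ry":0,"rz":-1,"fingers":-1},{"dx":0,"dy":0,"dz":0,"rx":0,"ry":0,"rz":-0.1,"fingers":-1},{"dx":0.006,"dy":-0.05,"dz":0,"rx":0,"ry":0,"rz":0,"fingers":-1},{"dx":0.006,"dy":-0.05,"dz":0,"rx":0,"ry":0,"rz":0,"fingers":-1},{"dx":0.006,"dy":-0.05,"dz":0,"rx":0,"ry":0,"rz":0,"fingers":-1},{"dx":0.006,"dy":-0.05,"dz":0,"rx":0,"ry":0,"rz":0,"fingers":-1},{"dx":0.006,"dy":-0.049,"dz":0,"rx":0,"ry":0,"rz":0,"fingers":-1},{"dx":0,"dy":0,"dz":0,"rx":0,"ry":0,"rz":0,"fingers":-1},{"dx":0,"dy":0,"dz":0,"rx":0,"ry":0,"rz":0,"fingers":-1}]'
```

```text
time: 25.78
eef_pos: [0.6339, 0.0916, 0.1678]
tcp_rot: [3.138, 0.136, -0.0]
ft_force: [-1.2, -0.4, -1.2]
grip_width: 0.0448
grasp_force: 30.0
```

```bash
python3 -m inch '[{"dx":0,"dy":0,"dz":0.04,"rx":0,"ry":0,"rz":0,"fingers":-1},{"dx":0,"dy":0,"dz":0.04,"rx":0,"ry":0,"rz":0,"fingers":-1},{"dx":0,"dy":0,"dz":0.02,"rx":0,"ry":0,"rz":0,"fingers":-1},{"dx":0,"dy":0,"dz":0.008,"rx":0,"ry":0,"rz":0,"fingers":-1},{"dx":0,"dy":0,"dz":0.005,"rx":0,"ry":0,"rz":0,"fingers":-1},{"dx":0,"dy":0,"dz":0,"rx":0,"ry":0,"rz":0,"fingers":-1},{"dx":0,"dy":0,"dz":0,"rx":0,"ry":0,"rz":0,"fingers":-1}]'
```

```text
time: 26.65
eef_pos: [0.6344, 0.0917, 0.0557]
tcp_rot: [-3.139, -0.137, -0.002]
ft_force: [-0.1, -1.0, -0.6]
grip_width: 0.0445
grasp_force: 30.0
```

```bash
python3 -m inch '[{"dx":0,"dy":0,"dz":0.0025,"rx":0,"ry":0,"rz":0,"fingers":-1},{"dx":0,"dy":0,"dz":0,"rx":0,"ry":0,"rz":0,"fingers":-1},{"dx":0,"dy":0,"dz":0,"rx":0,"ry":0,"rz":0,"fingers":-1}]'; python3 -m inch '[{"dx":0,"dy":0,"dz":0,"rx":0,"ry":0,"rz":0,"fingers":0.4},{"dx":0,"dy":0,"dz":0,"rx":0,"ry":0,"rz":0,"fingers":0.4},{"dx":0,"dy":0,"dz":0,"rx":0,"ry":0,"rz":0,"fingers":0.4},{"dx":0,"dy":0,"dz":-0.03,"rx":0,"ry":0,"rz":0,"fingers":0.4},{"dx":0,"dy":0,"dz":-0.06,"rx":0,"ry":0,"rz":0,"fingers":0.4},{"dx":0,"dy":0,"dz":-0.056,"rx":0,"ry":0,"rz":0,"fingers":1},{"dx":-0.024,"dy":0.0464,"dz":0,"rx":0,"ry":0,"rz":0,"fingers":1},{"dx":-0.024,"dy":0.0464,"dz":0,"rx":0,"ry":0,"rz":0,"fingers":1},{"dx":-0.024,"dy":0.0464,"dz":0,"rx":0,"ry":0,"rz":0,"fingers":1},{"dx":-0.024,"dy":0.0464,"dz":0,"rx":0,"ry":0,"rz":0,"fingers":1},{"dx":-0.024,"dy":0.0464,"dz":0,"rx":0,"ry":0,"rz":0,"fingers":1},{"dx":-0.024,"dy":0.0464,"dz":0,"rx":0,"ry":0,"rz":0,"fingers":1},{"dx":-0.024,"dy":0.0464,"dz":0,"rx":0,"ry":0,"rz":0,"fingers":1},{"dx":0,"dy":0,"dz":0,"rx":0,"ry":0,"rz":0,"fingers":1},{"dx":0,"dy":0,"dz":0,"rx":0,"ry":0,"rz":0,"fingers":1}]'; python3 w.py w5 blue .019; python3 w.py w5 orange .011
```

```text
time: 27.02
eef_pos: [0.634, 0.0918, 0.0524]
tcp_rot: [-3.139, -0.138, 0.0]
ft_force: [-0.0, -0.4, -0.5]
grip_width: 0.045
grasp_force: 30.0
time: 28.9
eef_pos: [0.4949, -0.2463, 0.1984]
tcp_rot: [-3.138, -0.136, 0.0]
ft_force: [0.6, 0.2, 0.9]
grip_width: 0.0915
grasp_force: 0.0
t 28.9 P [ 0.4949 -0.2463  0.1984] yawx 4.98 z [-0.  0. -1.]
blue 1629.0 [262.6 143.3] [41.4 41.5] 24.0 world [ 0.5346 -0.2495  0.019 ] tool dx,dy,dz [0.0393 0.0066 0.1794]
   sides [0.0428 0.0427 0.0434] dir [ -19.8 -108.4  162. ]
t 28.95 P [ 0.4952 -0.2458  0.1984] yawx 5.03 z [-0.  0. -1.]
orange 1605.0 [355.5 155.5] [41. 41.] 90.0 world [ 0.5299 -0.3504  0.011 ] tool dx,dy,dz [0.0254 0.1073 0.1874]
   sides [0.0436 0.0447 0.0451] dir [ -85.  -169.4   95. ]
orange 1943.0 [369.4  79.2] [44.1 47.4] 17.4 world [ 0.6082 -0.3515  0.011 ] tool dx,dy,dz [0.1033 0.1153 0.1874]
   sides [0.0445 0.045  0.045 ] dir [  -9.5 -100.7  172.6]
orange 1981.0 [281.5  58.7] [44.3 47.5] 20.0 world [ 0.6196 -0.2602  0.011 ] tool dx,dy,dz [0.1226 0.0253 0.1874]
   sides [0.0441 0.0435 0.0446] dir [ -16.3 -103.2  165.6]
```

View pics/w5.png

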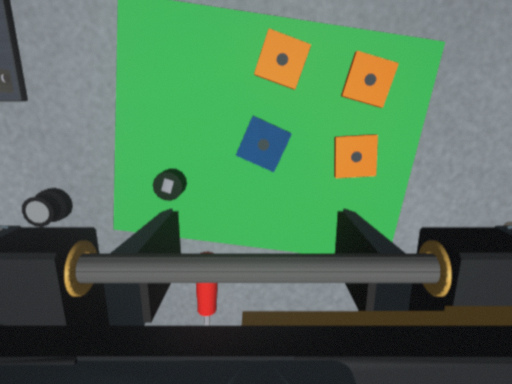

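Wrist view: thick spacer at (263,143), thins at (282,59), (370,79) and (356,156), black mount at (169,184). The sizes fit. Next I pick up the second thick one.

```bash
python3 -m inch '[{"dx":0.0395,"dy":0.0065,"dz":0,"rx":0,"ry":0,"rz":0,"fingers":0.45},{"dx":0,"dy":0,"dz":0.02,"rx":0,"ry":0,"rz":1,"fingers":0.45},{"dx":0,"dy":0,"dz":0.03,"rx":0,"ry":0,"rz":1,"fingers":0.45},{"dx":0,"dy":0,"dz":0.03,"rx":0,"ry":0,"rz":1,"fingers":0.45},{"dx":0,"dy":0,"dz":0.03,"rx":0,"ry":0,"rz":1,"fingers":0.45},{"dx":0,"dy":0,"dz":0.03,"rx":0,"ry":0,"rz":0.8,"fingers":0.45},{"dx":0,"dy":0,"dz":0.02,"rx":0,"ry":0,"rz":0,"fingers":0.45},{"dx":0,"dy":0,"dz":0.01,"rx":0,"ry":0,"rz":0,"fingers":0.45},{"dx":0,"dy":0,"dz":0,"rx":0,"ry":0,"rz":0,"fingers":0.45},{"dx":0,"dy":0,"dz":0,"rx":0,"ry":0,"rz":0,"fingers":0.45}]'; python3 -m inch '[{"dx":0,"dy":0,"dz":0,"rx":0,"ry":0,"rz":0,"fingers":-1},{"dx":0,"dy":0,"dz":0,"rx":0,"ry":0,"rz":0,"fingers":-1},{"dx":0,"dy":0,"dz":0,"rx":0,"ry":0,"rz":0,"fingers":-1},{"dx":0,"dy":0,"dz":0,"rx":0,"ry":0,"rz":0,"fingers":-1},{"dx":0,"dy":0,"dz":0,"rx":0,"ry":0,"rz":0,"fingers":-1}]' 30;  python3 -m inch '[{"dx":0,"dy":0,"dz":-0.03,"rx":0,"ry":0,"rz":0,"fingers":-1},{"dx":0,"dy":0,"dz":-0.05,"rx":0,"ry":0,"rz":0,"fingers":-1},{"dx":0,"dy":0,"dz":-0.06,"rx":0,"ry":0,"rz":-1,"fingers":-1},{"dx":0,"dy":0,"dz":0,"rx":0,"ry":0,"rz":-1,"fingers":-1},{"dx":0,"dy":0,"dz":0,"rx":0,"ry":0,"rz":-1,"fingers":-1},{"dx":0,"dy":0,"dz":0,"rx":0,"ry":0,"rz":-1,"fingers":-1},{"dx":0,"dy":0,"dz":0,"rx":0,"ry":0,"rz":-0.8,"fingers":-1},{"dx":0,"dy":0,"dz":0,"rx":0,"ry":0,"rz":0,"fingers":-1}]'
```

```text
time: 30.25
eef_pos: [0.5355, -0.2495, 0.0292]
tcp_rot: [3.098, -0.517, 0.002]
ft_force: [-0.4, 0.3, 1.0]
grip_width: 0.066
grasp_force: 0.0
time: 30.88
eef_pos: [0.5351, -0.2496, 0.0288]
tcp_rot: [3.098, -0.518, 0.001]
ft_force: [-0.9, 1.0, 6.1]
grip_width: 0.0447
grasp_force: 30.0
time: 31.88
eef_pos: [0.5348, -0.2494, 0.1683]
tcp_rot: [-3.138, -0.137, 0.0]
ft_force: [0.1, -0.4, -0.9]
grip_width: 0.0444
grasp_force: 30.0
```

```bash
python3 -m inch '[{"dx":0.0183,"dy":-0.0473,"dz":0,"rx":0,"ry":0,"rz":0,"fingers":-1},{"dx":0.0183,"dy":-0.0473,"dz":0,"rx":0,"ry":0,"rz":0,"fingers":-1},{"dx":0.0183,"dy":-0.0473,"dz":0,"rx":0,"ry":0,"rz":0,"fingers":-1},{"dx":0.0183,"dy":-0.0473,"dz":0,"rx":0,"ry":0,"rz":0,"fingers":-1},{"dx":0.0183,"dy":-0.0473,"dz":0,"rx":0,"ry":0,"rz":0,"fingers":-1},{"dx":0.0183,"dy":-0.0473,"dz":0,"rx":0,"ry":0,"rz":0,"fingers":-1},{"dx":0.0183,"dy":-0.0473,"dz":0,"rx":0,"ry":0,"rz":0,"fingers":-1},{"dx":0,"dy":0,"dz":0,"rx":0,"ry":0,"rz":0,"fingers":-1},{"dx":0,"dy":0,"dz":0.04,"rx":0,"ry":0,"rz":0,"fingers":-1},{"dx":0,"dy":0,"dz":0.035,"rx":0,"ry":0,"rz":0,"fingers":-1},{"dx":0,"dy":0,"dz":0.018,"rx":0,"ry":0,"rz":0,"fingers":-1},{"dx":0,"dy":0,"dz":0.003,"rx":0,"ry":0,"rz":0,"fingers":-1},{"dx":0,"dy":0,"dz":0,"rx":0,"ry":0,"rz":0,"fingers":-1},{"dx":0,"dy":0,"dz":0,"rx":0,"ry":0,"rz":0,"fingers":-1}]'
```

```text
time: 33.62
eef_pos: [0.6343, 0.0915, 0.0737]
tcp_rot: [3.139, 0.137, 0.003]
ft_force: [0.2, 0.6, -1.3]
grip_width: 0.0445
grasp_force: 30.0
```

```bash
python3 -m inch '[{"dx":0,"dy":0,"dz":0.0045,"rx":0,"ry":0,"rz":0,"fingers":-1},{"dx":0,"dy":0,"dz":0,"rx":0,"ry":0,"rz":0,"fingers":-1},{"dx":0,"dy":0,"dz":0,"rx":0,"ry":0,"rz":0,"fingers":-1}]'; python3 -m inch '[{"dx":0,"dy":0,"dz":0,"rx":0,"ry":0,"rz":0,"fingers":0.4},{"dx":0,"dy":0,"dz":0,"rx":0,"ry":0,"rz":0,"fingers":0.4},{"dx":0,"dy":0,"dz":0,"rx":0,"ry":0,"rz":0,"fingers":0.4},{"dx":0,"dy":0,"dz":-0.03,"rx":0,"ry":0,"rz":0,"fingers":0.4},{"dx":0,"dy":0,"dz":-0.05,"rx":0,"ry":0,"rz":0,"fingers":0.4},{"dx":0,"dy":0,"dz":-0.05,"rx":0,"ry":0,"rz":0,"fingers":1},{"dx":-0.012,"dy":0.049,"dz":0,"rx":0,"ry":0,"rz":0,"fingers":1},{"dx":-0.012,"dy":0.049,"dz":0,"rx":0,"ry":0,"rz":0,"fingers":1},{"dx":-0.012,"dy":0.049,"dz":0,"rx":0,"ry":0,"rz":0,"fingers":1},{"dx":-0.012,"dy":0.049,"dz":0,"rx":0,"ry":0,"rz":0,"fingers":1},{"dx":-0.012,"dy":0.049,"dz":0,"rx":0,"ry":0,"rz":0,"fingers":1},{"dx":-0.012,"dy":0.049,"dz":0,"rx":0,"ry":0,"rz":0,"fingers":1},{"dx":-0.012,"dy":0.049,"dz":0,"rx":0,"ry":0,"rz":0,"fingers":1},{"dx":0,"dy":0,"dz":0,"rx":0,"ry":0,"rz":0,"fingers":1},{"dx":0,"dy":0,"dz":0,"rx":0,"ry":0,"rz":0,"fingers":1}]'; python3 w.py w6 orange .011
python3 - <<'E'
from h import *
T=imaging.camera_model("top");im=imaging.grab_frame("top");cv2.imwrite("top2_raw.png",im[...,::-1])
for a,r in blobs(im,(100,120,40),(125,255,255),60): print(a,r[0],r[1],cast(T,r[0],.059))
E
```

```text
time: 34.0
eef_pos: [0.6342, 0.0916, 0.0686]
tcp_rot: [3.139, 0.138, 0.003]
ft_force: [0.3, -0.5, 5.9]
grip_width: 0.0449
grasp_force: 30.0
time: 35.88
eef_pos: [0.5797, -0.2573, 0.1978]
tcp_rot: [-3.138, -0.137, 0.0]
ft_force: [0.2, 0.1, 0.2]
grip_width: 0.0911
grasp_force: 0.0
t 35.875 P [ 0.5797 -0.2573  0.1978] yawx 4.98 z [-0.  0. -1.]
orange 689.0 [328.5 228. ] [36. 27.] 90.0 world [ 0.5291 -0.3447  0.011 ] tool dx,dy,dz [-0.058   0.0827  0.1867]
orange 1579.0 [345.3 160.1] [41.2 41.8] 17.4 world [ 0.6084 -0.3515  0.011 ] tool dx,dy,dz [0.0205 0.0964 0.1867]
   sides [0.0444 0.0449 0.045 ] dir [  -9.4 -101.8  172.5]
orange 1603.0 [262.6 142.3] [41.2 41.3] 19.5 world [ 0.6197 -0.2604  0.011 ] tool dx,dy,dz [0.0396 0.0066 0.1867]
   sides [0.0435 0.0433 0.044 ] dir [ -15.4 -104.1  166.4]
orange 578.5 [201.7  16.7] [29.3 37.1] 74.4 world [ 0.7349 -0.1906  0.011 ] tool dx,dy,dz [ 0.1604 -0.0528  0.1867]
213.5 (105.04053497314453, 214.2567596435547) (22.522663116455078, 12.001126289367676) [0.44451778 0.38624536 0.059     ]
```

```bash
python3 -m inch '[{"dx":0.0397,"dy":0.0066,"dz":0,"rx":0,"ry":0,"rz":0,"fingers":0.45},{"dx":0,"dy":0,"dz":0.02,"rx":0,"ry":0,"rz":1,"fingers":0.45},{"dx":0,"dy":0,"dz":0.03,"rx":0,"ry":0,"rz":1,"fingers":0.45},{"dx":0,"dy":0,"dz":0.03,"rx":0,"ry":0,"rz":1,"fingers":0.45},{"dx":0,"dy":0,"dz":0.03,"rx":0,"ry":0,"rz":1,"fingers":0.45},{"dx":0,"dy":0,"dz":0.03,"rx":0,"ry":0,"rz":0,"fingers":0.45},{"dx":0,"dy":0,"dz":0.02,"rx":0,"ry":0,"rz":0,"fingers":0.45},{"dx":0,"dy":0,"dz":0.011,"rx":0,"ry":0,"rz":0,"fingers":0.45},{"dx":0,"dy":0,"dz":0,"rx":0,"ry":0,"rz":0,"fingers":0.45},{"dx":0,"dy":0,"dz":0,"rx":0,"ry":0,"rz":0,"fingers":0.45}]'; python3 -m inch '[{"dx":0,"dy":0,"dz":0,"rx":0,"ry":0,"rz":0,"fingers":-1},{"dx":0,"dy":0,"dz":0,"rx":0,"ry":0,"rz":0,"fingers":-1},{"dx":0,"dy":0,"dz":0,"rx":0,"ry":0,"rz":0,"fingers":-1},{"dx":0,"dy":0,"dz":0,"rx":0,"ry":0,"rz":0,"fingers":-1},{"dx":0,"dy":0,"dz":0,"rx":0,"ry":0,"rz":0,"fingers":-1}]' 30;  python3 -m inch '[{"dx":0,"dy":0,"dz":-0.03,"rx":0,"ry":0,"rz":0,"fingers":-1},{"dx":0,"dy":0,"dz":-0.05,"rx":0,"ry":0,"rz":0,"fingers":-1},{"dx":0,"dy":0,"dz":-0.06,"rx":0,"ry":0,"rz":-1,"fingers":-1},{"dx":0,"dy":0,"dz":0,"rx":0,"ry":0,"rz":-1,"fingers":-1},{"dx":0,"dy":0,"dz":0,"rx":0,"ry":0,"rz":-1,"fingers":-1},{"dx":0,"dy":0,"dz":0,"rx":0,"ry":0,"rz":-1,"fingers":-1},{"dx":0,"dy":0,"dz":0,"rx":0,"ry":0,"rz":0,"fingers":-1}]'
```

```text
time: 37.22
eef_pos: [0.6205, -0.2607, 0.0277]
tcp_rot: [3.114, -0.409, 0.002]
ft_force: [0.1, -0.3, 0.1]
grip_width: 0.0663
grasp_force: 0.0
time: 37.85
eef_pos: [0.6201, -0.2607, 0.0272]
tcp_rot: [3.115, -0.41, 0.001]
ft_force: [-1.3, 0.3, 5.5]
grip_width: 0.0442
grasp_force: 30.0
time: 38.72
eef_pos: [0.6199, -0.2605, 0.1667]
tcp_rot: [-3.138, -0.137, 0.0]
ft_force: [0.5, 0.3, -0.3]
grip_width: 0.0447
grasp_force: 30.0
```

```bash
python3 -m inch '[{"dx":0.0064,"dy":-0.05,"dz":0,"rx":0,"ry":0,"rz":0,"fingers":-1},{"dx":0.0064,"dy":-0.05,"dz":0,"rx":0,"ry":0,"rz":0,"fingers":-1},{"dx":0.0064,"dy":-0.05,"dz":0,"rx":0,"ry":0,"rz":0,"fingers":-1},{"dx":0.0064,"dy":-0.05,"dz":0,"rx":0,"ry":0,"rz":0,"fingers":-1},{"dx":0.0064,"dy":-0.05,"dz":0,"rx":0,"ry":0,"rz":0,"fingers":-1},{"dx":0.0064,"dy":-0.05,"dz":0,"rx":0,"ry":0,"rz":0,"fingers":-1},{"dx":0.0064,"dy":-0.0495,"dz":0,"rx":0,"ry":0,"rz":0,"fingers":-1},{"dx":0,"dy":0,"dz":0,"rx":0,"ry":0,"rz":0,"fingers":-1},{"dx":0,"dy":0,"dz":0.035,"rx":0,"ry":0,"rz":0,"fingers":-1},{"dx":0,"dy":0,"dz":0.025,"rx":0,"ry":0,"rz":0,"fingers":-1},{"dx":0,"dy":0,"dz":0.016,"rx":0,"ry":0,"rz":0,"fingers":-1},{"dx":0,"dy":0,"dz":0.003,"rx":0,"ry":0,"rz":0,"fingers":-1},{"dx":0,"dy":0,"dz":0,"rx":0,"ry":0,"rz":0,"fingers":-1},{"dx":0,"dy":0,"dz":0,"rx":0,"ry":0,"rz":0,"fingers":-1}]'
```

```text
time: 40.48
eef_pos: [0.6346, 0.0914, 0.0888]
tcp_rot: [-3.139, -0.137, -0.002]
ft_force: [0.5, 0.6, -0.5]
grip_width: 0.0448
grasp_force: 30.0
```

```bash
python3 -m inch '[{"dx":0,"dy":0,"dz":0.005,"rx":0,"ry":0,"rz":0,"fingers":-1},{"dx":0,"dy":0,"dz":0,"rx":0,"ry":0,"rz":0,"fingers":-1},{"dx":0,"dy":0,"dz":0,"rx":0,"ry":0,"rz":0,"fingers":-1}]'; python3 -m inch '[{"dx":0,"dy":0,"dz":0,"rx":0,"ry":0,"rz":0,"fingers":0.4},{"dx":0,"dy":0,"dz":0,"rx":0,"ry":0,"rz":0,"fingers":0.4},{"dx":0,"dy":0,"dz":0,"rx":0,"ry":0,"rz":0,"fingers":0.4},{"dx":0,"dy":0,"dz":-0.03,"rx":0,"ry":0,"rz":0,"fingers":0.4},{"dx":0,"dy":0,"dz":-0.04,"rx":0,"ry":0,"rz":0,"fingers":0.4},{"dx":0,"dy":0,"dz":-0.045,"rx":0,"ry":0,"rz":0,"fingers":1},{"dx":-0.0202,"dy":0.0471,"dz":0,"rx":0,"ry":0,"rz":0,"fingers":1},{"dx":-0.0202,"dy":0.0471,"dz":0,"rx":0,"ry":0,"rz":0,"fingers":1},{"dx":-0.0202,"dy":0.0471,"dz":0,"rx":0,"ry":0,"rz":0,"fingers":1},{"dx":-0.0202,"dy":0.0471,"dz":0,"rx":0,"ry":0,"rz":0,"fingers":1},{"dx":-0.0202,"dy":0.0471,"dz":0,"rx":0,"ry":0,"rz":0,"fingers":1},{"dx":-0.0202,"dy":0.0471,"dz":0,"rx":0,"ry":0,"rz":0,"fingers":1},{"dx":-0.0202,"dy":0.0471,"dz":0,"rx":0,"ry":0,"rz":0,"fingers":1},{"dx":-0.0202,"dy":0.0471,"dz":0,"rx":0,"ry":0,"rz":0,"fingers":1},{"dx":-0.0202,"dy":0.0471,"dz":0,"rx":0,"ry":0,"rz":0,"fingers":1},{"dx":0,"dy":0,"dz":0,"rx":0,"ry":0,"rz":0,"fingers":1},{"dx":0,"dy":0,"dz":0,"rx":0,"ry":0,"rz":0,"fingers":1}]'; python3 w.py w7 orange .011
```

```text
time: 40.85
eef_pos: [0.6345, 0.0915, 0.0832]
tcp_rot: [-3.139, -0.137, -0.002]
ft_force: [2.0, 0.1, 4.1]
grip_width: 0.0446
grasp_force: 30.0
time: 42.98
eef_pos: [0.4899, -0.3464, 0.1977]
tcp_rot: [-3.138, -0.136, 0.0]
ft_force: [0.3, -0.7, 1.1]
grip_width: 0.0914
grasp_force: 0.0
t 42.975 P [ 0.4899 -0.3464  0.1977] yawx 4.98 z [-0.     0.001 -1.   ]
orange 1594.0 [263.7 142.7] [41.2 41.2] 87.0 world [ 0.5295 -0.3508  0.011 ] tool dx,dy,dz [0.0392 0.0079 0.1867]
   sides [0.0432 0.0436 0.0447] dir [ -82.1 -170.7   98. ]
orange 1955.5 [271.6  63.9] [44. 47.] 15.6 world [ 0.6084 -0.3514  0.011 ] tool dx,dy,dz [0.1177 0.0154 0.1867]
   sides [0.044  0.0434 0.0443] dir [-12.1 -99.4 169.9]
```

```bash
python3 -m inch '[{"dx":0.0393,"dy":0.0078,"dz":0.02,"rx":0,"ry":0,"rz":0,"fingers":0.45},{"dx":0,"dy":0,"dz":0.04,"rx":0,"ry":0,"rz":-0.5,"fingers":0.45},{"dx":0,"dy":0,"dz":0.04,"rx":0,"ry":0,"rz":0,"fingers":0.45},{"dx":0,"dy":0,"dz":0.03,"rx":0,"ry":0,"rz":0,"fingers":0.45},{"dx":0,"dy":0,"dz":0.03,"rx":0,"ry":0,"rz":0,"fingers":0.45},{"dx":0,"dy":0,"dz":0.01,"rx":0,"ry":0,"rz":0,"fingers":0.45},{"dx":0,"dy":0,"dz":0,"rx":0,"ry":0,"rz":0,"fingers":0.45},{"dx":0,"dy":0,"dz":0,"rx":0,"ry":0,"rz":0,"fingers":0.45}]'; python3 -m inch '[{"dx":0,"dy":0,"dz":0.001,"rx":0,"ry":0,"rz":0,"fingers":-1},{"dx":0,"dy":0,"dz":0,"rx":0,"ry":0,"rz":0,"fingers":-1},{"dx":0,"dy":0,"dz":0,"rx":0,"ry":0,"rz":0,"fingers":-1},{"dx":0,"dy":0,"dz":0,"rx":0,"ry":0,"rz":0,"fingers":-1},{"dx":0,"dy":0,"dz":0,"rx":0,"ry":0,"rz":0,"fingers":-1}]' 30;  python3 -m inch '[{"dx":0,"dy":0,"dz":-0.03,"rx":0,"ry":0,"rz":0,"fingers":-1},{"dx":0,"dy":0,"dz":-0.05,"rx":0,"ry":0,"rz":0,"fingers":-1},{"dx":0,"dy":0,"dz":-0.06,"rx":0,"ry":0,"rz":0.5,"fingers":-1},{"dx":0,"dy":0,"dz":0,"rx":0,"ry":0,"rz":0,"fingers":-1},{"dx":0,"dy":0,"dz":0,"rx":0,"ry":0,"rz":0,"fingers":-1}]'
```

```text
time: 44.02
eef_pos: [0.5306, -0.3512, 0.0292]
tcp_rot: [3.134, 0.206, 0.002]
ft_force: [0.2, -0.6, 0.3]
grip_width: 0.0667
grasp_force: 0.0
time: 44.65
eef_pos: [0.53, -0.3512, 0.0273]
tcp_rot: [3.135, 0.206, 0.0]
ft_force: [-1.1, 1.3, 6.6]
grip_width: 0.0444
grasp_force: 30.0
time: 45.28
eef_pos: [0.5296, -0.3508, 0.1666]
tcp_rot: [-3.138, -0.138, 0.001]
ft_force: [-0.6, 1.2, -1.5]
grip_width: 0.0448
grasp_force: 30.0
```

```bash
python3 -m inch '[{"dx":0.0159,"dy":-0.048,"dz":0,"rx":0,"ry":0,"rz":0,"fingers":-1},{"dx":0.0159,"dy":-0.048,"dz":0,"rx":0,"ry":0,"rz":0,"fingers":-1},{"dx":0.0159,"dy":-0.048,"dz":0,"rx":0,"ry":0,"rz":0,"fingers":-1},{"dx":0.0159,"dy":-0.048,"dz":0,"rx":0,"ry":0,"rz":0,"fingers":-1},{"dx":0.0159,"dy":-0.048,"dz":0,"rx":0,"ry":0,"rz":0,"fingers":-1},{"dx":0.0159,"dy":-0.048,"dz":0,"rx":0,"ry":0,"rz":0,"fingers":-1},{"dx":0.0159,"dy":-0.048,"dz":0,"rx":0,"ry":0,"rz":0,"fingers":-1},{"dx":0.0159,"dy":-0.048,"dz":0,"rx":0,"ry":0,"rz":0,"fingers":-1},{"dx":0.0159,"dy":-0.048,"dz":0,"rx":0,"ry":0,"rz":0,"fingers":-1},{"dx":0,"dy":0,"dz":0,"rx":0,"ry":0,"rz":0,"fingers":-1},{"dx":0,"dy":0,"dz":0.035,"rx":0,"ry":0,"rz":0,"fingers":-1},{"dx":0,"dy":0,"dz":0.025,"rx":0,"ry":0,"rz":0,"fingers":-1},{"dx":0,"dy":0,"dz":0.01,"rx":0,"ry":0,"rz":0,"fingers":-1},{"dx":0,"dy":0,"dz":0,"rx":0,"ry":0,"rz":0,"fingers":-1},{"dx":0,"dy":0,"dz":0,"rx":0,"ry":0,"rz":0,"fingers":-1}]'
```

```text
time: 47.15
eef_pos: [0.6351, 0.0916, 0.0977]
tcp_rot: [3.139, 0.137, 0.002]
ft_force: [0.4, -0.3, -0.3]
grip_width: 0.0444
grasp_force: 30.0
```

```bash
python3 -m inch '[{"dx":0,"dy":0,"dz":0.006,"rx":0,"ry":0,"rz":0,"fingers":-1},{"dx":0,"dy":0,"dz":0,"rx":0,"ry":0,"rz":0,"fingers":-1},{"dx":0,"dy":0,"dz":0,"rx":0,"ry":0,"rz":0,"fingers":-1}]'; python3 -m inch '[{"dx":0,"dy":0,"dz":0,"rx":0,"ry":0,"rz":0,"fingers":0.4},{"dx":0,"dy":0,"dz":0,"rx":0,"ry":0,"rz":0,"fingers":0.4},{"dx":0,"dy":0,"dz":0,"rx":0,"ry":0,"rz":0,"fingers":0.4},{"dx":0,"dy":0,"dz":-0.03,"rx":0,"ry":0,"rz":0,"fingers":0.4},{"dx":0,"dy":0,"dz":-0.04,"rx":0,"ry":0,"rz":0,"fingers":0.4},{"dx":-0.03,"dy":0,"dz":-0.04,"rx":0,"ry":0,"rz":0,"fingers":1},{"dx":-0.02,"dy":0,"dz":0,"rx":0,"ry":0,"rz":0,"fingers":1},{"dx":0,"dy":0,"dz":0,"rx":0,"ry":0,"rz":0,"fingers":1},{"dx":0,"dy":0,"dz":0,"rx":0,"ry":0,"rz":0,"fingers":1}]'; python3 w.py w8 orange .075
```

```text
time: 47.52
eef_pos: [0.6351, 0.0919, 0.0913]
tcp_rot: [3.139, 0.138, 0.002]
ft_force: [1.2, -0.2, 4.2]
grip_width: 0.0448
grasp_force: 30.0
time: 48.65
eef_pos: [0.5854, 0.0875, 0.2006]
tcp_rot: [3.139, 0.137, -0.0]
ft_force: [0.6, 0.0, -0.3]
grip_width: 0.0909
grasp_force: 0.0
t 48.65 P [0.5854 0.0875 0.2006] yawx 5.01 z [-0. -0. -1.]
orange 2435.0 [257.5 138. ] [49. 50.] -0.0 world [0.6346 0.0906 0.075 ] tool dx,dy,dz [0.0493 0.0012 0.1256]
   sides [0.0431 0.0418 0.0431] dir [   3.9  -85.  -173.8]
```

View pics/w8.png

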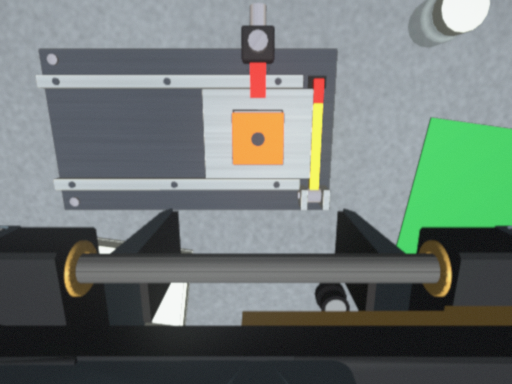

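Stack top is square at (258,138), world (0.6346,0.0906), within 1 mm of the carrier's middle. The carrier is still against the flag. Next is the new mount, with a fresh look.

```bash
python3 -m inch '[{"dx":-0.034,"dy":0.045,"dz":0,"rx":0,"ry":0,"rz":0,"fingers":1},{"dx":-0.034,"dy":0.045,"dz":0,"rx":0,"ry":0,"rz":0,"fingers":1},{"dx":-0.034,"dy":0.045,"dz":0,"rx":0,"ry":0,"rz":0,"fingers":1},{"dx":-0.034,"dy":0.045,"dz":0,"rx":0,"ry":0,"rz":0,"fingers":1},{"dx":-0.034,"dy":0.045,"dz":0,"rx":0,"ry":0,"rz":0,"fingers":1},{"dx":0,"dy":0,"dz":0,"rx":0,"ry":0,"rz":0,"fingers":1},{"dx":0,"dy":0,"dz":0,"rx":0,"ry":0,"rz":0,"fingers":1}]'
cat > m.py <<'E'
from h import *
s=env.get_state();cm=imaging.camera_model("wrist");im=imaging.grab_frame("wrist");P=s["eef_pos"];M=R.from_rotvec(s["tcp_rot"])
cv2.imwrite("pics/w9.png",im[...,::-1])
hsv=cv2.cvtColor(im,cv2.COLOR_RGB2HSV)
ng=cv2.bitwise_not(cv2.inRange(hsv,np.array((45,120,40)),np.array((75,255,255))))
for c in cv2.findContours(ng,cv2.RETR_LIST,cv2.CHAIN_APPROX_NONE)[0]:
    a=cv2.contourArea(c)
    if 300<a<6000:
        (u,v),r=cv2.minEnclosingCircle(c)
        print(a,(u,v),r,cv2.boundingRect(c),[cast(cm,(u,v),z).round(4) for z in(.003,.027)])
for z in(.003,.027): print(z,"px/mm",cm["mtx"][0,0]/(cm["origin"][2]-z)/1000)
print(P,cm["origin"])
E
python3 m.py
```

```text
time: 49.58
eef_pos: [0.4357, -0.1518, 0.2007]
tcp_rot: [-3.138, -0.136, 0.0]
ft_force: [-0.1, 0.1, 0.4]
grip_width: 0.0913
grasp_force: 0.0
639.0 (260.4703369140625, 136.80728149414062) 14.880206108093262 (247, 122, 29, 30) [array([ 0.4805, -0.1524,  0.003 ]), array([ 0.4824, -0.152 ,  0.027 ])]
2368.5 (473.0, 24.5) 36.47269058227539 (441, 0, 65, 55) [array([ 0.6102, -0.3556,  0.003 ]), array([ 0.6031, -0.3412,  0.027 ])]
0.003 px/mm 0.8992638074466948
0.027 px/mm 0.9660520375087065
[ 0.43573996 -0.15175326  0.20069775] [ 0.50811311 -0.14667522  0.35014573]
```

View pics/w9.png

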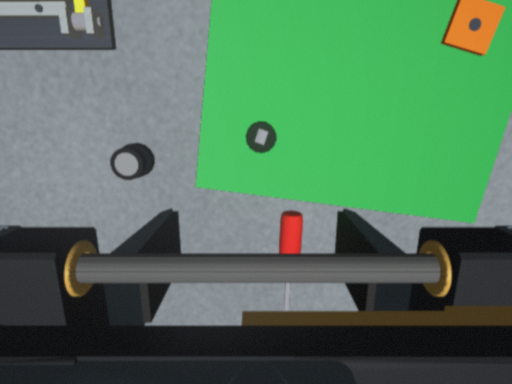

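Mount stands upright at (261,137), world (0.482,-0.152), undisturbed; the loupe is off to the left and the screwdriver is below. First a quick height check by triangulation from two wrist views, then I grip.

```bash
python3 - <<'E'
from h import *
cm=imaging.camera_model("wrist");c5=dict(cm);c5["origin"]=cm["origin"]+np.array([.4950,-.2461,.1984])-env.get_state()["eef_pos"]
def steel(f,x,y):
    im=cv2.imread(f)[...,::-1].copy(); r=cv2.cvtColor(im[y-14:y+14,x-14:x+14],cv2.COLOR_RGB2HSV); m=((r[...,1]<90)&(r[...,2]>95)).astype(np.uint8)
    k=cv2.moments(m); return (x-14+k["m10"]/k["m00"],y-14+k["m01"]/k["m00"],int(m.sum()))
a=steel("pics/w9.png",261,137);b=steel("pics/w5.png",168,185);print(a,b,tri(cm,a[:2],c5,b[:2]))
E
python3 -m inch '[{"dx":0.0461,"dy":0.004,"dz":0.02,"rx":0,"ry":0,"rz":0,"fingers":0.45},{"dx":0,"dy":0,"dz":0.04,"rx":0,"ry":0,"rz":0,"fingers":0.45},{"dx":0,"dy":0,"dz":0.04,"rx":0,"ry":0,"rz":0,"fingers":0.45},{"dx":0,"dy":0,"dz":0.04,"rx":0,"ry":0,"rz":0,"fingers":0.45},{"dx":0,"dy":0,"dz":0.02,"rx":0,"ry":0,"rz":0,"fingers":0.45},{"dx":0,"dy":0,"dz":0.0095,"rx":0,"ry":0,"rz":0,"fingers":0.45},{"dx":0,"dy":0,"dz":0,"rx":0,"ry":0,"rz":0,"fingers":0.45},{"dx":0,"dy":0,"dz":0,"rx":0,"ry":0,"rz":0,"fingers":0.45}]'; python3 -m inch '[{"dx":0,"dy":0,"dz":0,"rx":0,"ry":0,"rz":0,"fingers":-1},{"dx":0,"dy":0,"dz":0,"rx":0,"ry":0,"rz":0,"fingers":-1},{"dx":0,"dy":0,"dz":0,"rx":0,"ry":0,"rz":0,"fingers":-1},{"dx":0,"dy":0,"dz":0,"rx":0,"ry":0,"rz":0,"fingers":-1},{"dx":0,"dy":0,"dz":0,"rx":0,"ry":0,"rz":0,"fingers":-1},{"dx":0,"dy":0,"dz":0,"rx":0,"ry":0,"rz":0,"fingers":-1}]' 30;  python3 -m inch '[{"dx":0,"dy":0,"dz":-0.03,"rx":0,"ry":0,"rz":0,"fingers":-1},{"dx":0,"dy":0,"dz":-0.05,"rx":0,"ry":0,"rz":0,"fingers":-1},{"dx":0,"dy":0,"dz":-0.06,"rx":0,"ry":0,"rz":0,"fingers":-1},{"dx":0,"dy":0,"dz":0,"rx":0,"ry":0,"rz":0,"fingers":-1},{"dx":0,"dy":0,"dz":0,"rx":0,"ry":0,"rz":0,"fingers":-1}]'
```

```text
(260.9817073170732, 136.15243902439025, 164) (167.1056338028169, 185.53521126760563, 142) (array([ 0.48277117, -0.15212888,  0.02637784]), np.float64(0.0009552076862906324))
time: 50.62
eef_pos: [0.4821, -0.1514, 0.0321]
tcp_rot: [3.138, 0.138, 0.002]
ft_force: [0.1, -0.1, -0.4]
grip_width: 0.0661
grasp_force: 0.0
time: 51.38
eef_pos: [0.4815, -0.1515, 0.0315]
tcp_rot: [3.139, 0.137, 0.0]
ft_force: [-0.6, 0.0, 4.8]
grip_width: 0.031
grasp_force: 30.0
time: 52.0
eef_pos: [0.4812, -0.1513, 0.1712]
tcp_rot: [-3.138, -0.137, 0.0]
ft_force: [-0.2, 1.2, -0.5]
grip_width: 0.0311
grasp_force: 30.0
```

The face is at z 0.026, confirming the 24 mm mount. It is held; now I carry it to the stack.

```bash
python3 -m inch '[{"dx":0.0347,"dy":-0.0456,"dz":0,"rx":0,"ry":0,"rz":0,"fingers":-1},{"dx":0.0347,"dy":-0.0456,"dz":0,"rx":0,"ry":0,"rz":0,"fingers":-1},{"dx":0.0347,"dy":-0.0456,"dz":0,"rx":0,"ry":0,"rz":0,"fingers":-1},{"dx":0.0347,"dy":-0.0456,"dz":0,"rx":0,"ry":0,"rz":0,"fingers":-1},{"dx":0.0347,"dy":-0.0456,"dz":0,"rx":0,"ry":0,"rz":0,"fingers":-1},{"dx":0,"dy":0,"dz":0,"rx":0,"ry":0,"rz":0,"fingers":-1},{"dx":0,"dy":0,"dz":0,"rx":0,"ry":0,"rz":0,"fingers":-1},{"dx":0,"dy":0,"dz":0.03,"rx":0,"ry":0,"rz":0,"fingers":-1},{"dx":0,"dy":0,"dz":0.02,"rx":0,"ry":0,"rz":0,"fingers":-1},{"dx":0,"dy":0,"dz":0.012,"rx":0,"ry":0,"rz":0,"fingers":-1},{"dx":0,"dy":0,"dz":0,"rx":0,"ry":0,"rz":0,"fingers":-1},{"dx":0,"dy":0,"dz":0,"rx":0,"ry":0,"rz":0,"fingers":-1}]'
```

```text
time: 53.5
eef_pos: [0.6347, 0.0906, 0.1101]
tcp_rot: [-3.139, -0.137, -0.001]
ft_force: [0.4, 0.2, -0.5]
grip_width: 0.0311
grasp_force: 30.0
```

```bash
python3 -m inch '[{"dx":0,"dy":0,"dz":0.003,"rx":0,"ry":0,"rz":0,"fingers":-1},{"dx":0,"dy":0,"dz":0.003,"rx":0,"ry":0,"rz":0,"fingers":-1},{"dx":0,"dy":0,"dz":0,"rx":0,"ry":0,"rz":0,"fingers":-1},{"dx":0,"dy":0,"dz":0,"rx":0,"ry":0,"rz":0,"fingers":-1}]'
```

```text
time: 54.0
eef_pos: [0.6345, 0.0908, 0.1035]
tcp_rot: [-3.139, -0.138, -0.001]
ft_force: [0.8, 0.7, 1.3]
grip_width: 0.0314
grasp_force: 30.0
```

```bash
python3 -m inch '[{"dx":0,"dy":0,"dz":0,"rx":0,"ry":0,"rz":0,"fingers":0.2},{"dx":0,"dy":0,"dz":0,"rx":0,"ry":0,"rz":0,"fingers":0.2},{"dx":0,"dy":0,"dz":0,"rx":0,"ry":0,"rz":0,"fingers":0.2},{"dx":0,"dy":0,"dz":-0.01,"rx":0,"ry":0,"rz":0,"fingers":0.2},{"dx":0,"dy":0,"dz":-0.03,"rx":0,"ry":0,"rz":0,"fingers":0.2},{"dx":0,"dy":0,"dz":-0.05,"rx":0,"ry":0,"rz":0,"fingers":0.2},{"dx":-0.03,"dy":0,"dz":-0.01,"rx":0,"ry":0,"rz":0,"fingers":0.2},{"dx":-0.06,"dy":0,"dz":0,"rx":0,"ry":0,"rz":0,"fingers":0.2},{"dx":-0.06,"dy":0.06,"dz":0,"rx":0,"ry":0,"rz":0,"fingers":0.2},{"dx":-0.03,"dy":0.06,"dz":0,"rx":0,"ry":0,"rz":0,"fingers":0.2},{"dx":0,"dy":0.06,"dz":0,"rx":0,"ry":0,"rz":0,"fingers":0.2},{"dx":0,"dy":0.06,"dz":0,"rx":0,"ry":0,"rz":0,"fingers":0.2},{"dx":0,"dy":0,"dz":0,"rx":0,"ry":0,"rz":0,"fingers":0.2},{"dx":0,"dy":0,"dz":0,"rx":0,"ry":0,"rz":0,"fingers":0.2}]'; python3 - <<'E'
from h import *
s=imaging.grab_frame("side");t=imaging.grab_frame("top")
cv2.imwrite("pics/end.png",np.hstack([cv2.resize(s[130:330,110:310],(400,400),interpolation=3),cv2.resize(t[85:235,130:280],(400,400),interpolation=3)])[...,::-1])
E
```

```text
time: 55.75
eef_pos: [0.4919, -0.1425, 0.2037]
tcp_rot: [-3.138, -0.136, -0.0]
ft_force: [-0.8, 0.4, -0.6]
grip_width: 0.0547
grasp_force: 0.0
```

View pics/end.png

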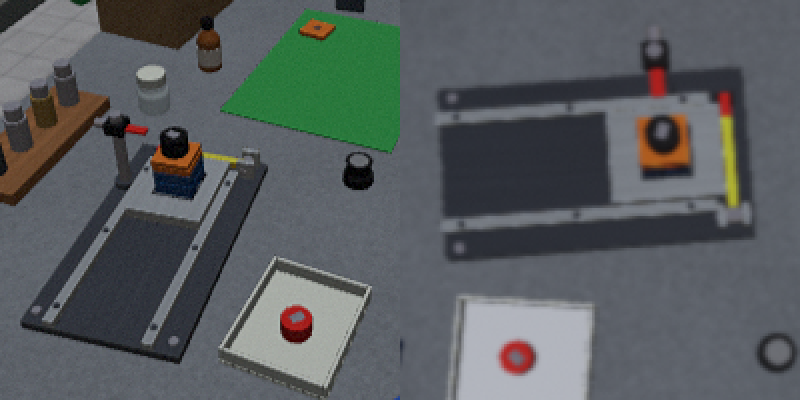

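The mount stands polished face up on the stack, level with the red pointer. The carrier is against the lowered flag, the red mount is upright in the tray and the spare thin spacer is on the mat. Handing in.

```bash
python3 -c "
from rig import order
print(order.hand_in())"
```

```text
the job is handed in; nothing more can be done
None
```

I handed the job in (no verdict was returned): the red mount is upright in the tray, the flag is down with the carrier home against it, and the 24 mm black mount stands polished face up on 2 thick + 2 thin spacers, level with the mark by calculation and by the final pictures.

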